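# Load homogeniser probes into a sterilising tray

## Task

Get the homogeniser probes ready for the autoclave: swing the tray's hold-down bar up and over until it stays open on its own, lay every probe from the mat level in its own pair of notches with its coupling at the hinge end, then lower the bar gently back down onto the stems. The couplings are heavy, so take each probe at its balance point and carry it level. Leave the beaker, the bottle and the hex key alone.

Things in the scene. Friction and masses are not known exactly. Their poses are not given: they have to be found in the camera images.
- tray: fixed open steel sterilising tray, 234 x 290 mm, rim 42 mm high, floor 7 mm above the bench. Origin: on the bench midway between its two notched grey rails. Tray y is the direction the probes lie in, pointing to the hinge end; inner faces of the end walls at y = +112 and -172 mm, side walls at x = +/-115. Rails along x at y = +/-40, 8 mm thick; free space down to the floor beside them
- bail (a joint): angle (rad) of the hold-down bar, a 10 mm bar on two 110 mm arms hinged on the tray's sides. 0: down on seated stems (bar over tray y = -15 mm, axis 54 mm above the bench); -0.03: nothing under it. Grows as it swings up towards the hinge end; upright at 1.57; stop at 1.95. Turns freely, falls shut if let go below about 1.57, falls to its stop beyond
- bail_grip (a point): middle of the black round grip, 14 mm thick, 52 mm long, in line with the bar and sticking out past the tray's side that faces the robot (32 mm from the nearer arm). Moves with the bar, 110 mm from the hinge line; being round, it can turn in the fingers
- bail_hinge (a point): fixed point on the bar's hinge line (which runs along tray x), 54 mm above the bench, in the plane in which the middle of the grip swings
- mat: grey drying mat, 300 x 290 x 3 mm, fixed; origin under its centre. The probes start on it side by side, couplings pointing roughly to the left (+y)
- beaker: bystander: glass beaker, 68 mm wide, 95 mm high; origin under its centre
- reagent: bystander: brown reagent bottle, 64 mm wide, 150 mm high; origin under its centre
- hexkey: bystander: hex key with red cross handle lying on the bench, about 130 mm long, 14 mm high; origin under its middle
- notch1 (a point): pair of 90-degree V notches, one in each rail, at tray x = -69 mm (tooth tips 55 mm above the bench, notches 46 mm apart). Point: midway between the rails on the axis of a seated stem, 42 mm above the bench. With the coupling at the hinge end its shoulder goes just outside the rail, about 50 mm from here along tray y
- notch2 (a point): pair of 90-degree V notches, one in each rail, at tray x = -23 mm (tooth tips 55 mm above the bench, notches 46 mm apart). Point: midway between the rails on the axis of a seated stem, 42 mm above the bench. As notch1
- notch3 (a point): pair of 90-degree V notches, one in each rail, at tray x = 23 mm (tooth tips 55 mm above the bench, notches 46 mm apart). Point: midway between the rails on the axis of a seated stem, 42 mm above the bench. As notch1
- notch4 (a point): pair of 90-degree V notches, one in each rail, at tray x = 69 mm (tooth tips 55 mm above the bench, notches 46 mm apart). Point: midway between the rails on the axis of a seated stem, 42 mm above the bench. As notch1
- probe1_mid (a point): long homogeniser probe (steel dispersing tool), 250 mm, 478 g: heavy hexagonal coupling 44 mm long, 26 mm across flats; round stem 180 mm long, 14 mm thick; slotted round foot 26 mm long, 26 mm across. Point: on the axis at mid-length; x from foot to coupling. Balance point: on the stem, 43 mm from this point towards the coupling (38 mm from its shoulder). On the mat its axis is 13 mm above the mat's face
- probe1_balance (a point): balance point of that probe, on the axis of its stem; the polished stem turns in the fingers and the heavy end droops when it is held lightly far from here
- probe1_coupling (a point): centre of that probe's coupling, on its axis (103 mm from the mid-length point)
- probe2_mid (a point): long homogeniser probe (steel dispersing tool), 250 mm, 478 g: heavy hexagonal coupling 44 mm long, 26 mm across flats; round stem 180 mm long, 14 mm thick; slotted round foot 26 mm long, 26 mm across. Point: on the axis at mid-length; x from foot to coupling. Balance point: on the stem, 43 mm from this point towards the coupling (38 mm from its shoulder). On the mat its axis is 13 mm above the mat's face
- probe2_balance (a point): balance point of that probe, on the axis of its stem; the polished stem turns in the fingers and the heavy end droops when it is held lightly far from here
- probe2_coupling (a point): centre of that probe's coupling, on its axis (103 mm from the mid-length point)
- probe3_mid (a point): short homogeniser probe (steel dispersing tool), 200 mm, 374 g: heavy hexagonal coupling 34 mm long, 26 mm across flats; round stem 140 mm long, 14 mm thick; slotted round foot 26 mm long, 26 mm across. Point: on the axis at mid-length; x from foot to coupling. Balance point: on the stem, 34 mm from this point towards the coupling (32 mm from its shoulder). On the mat its axis is 13 mm above the mat's face
- probe3_balance (a point): balance point of that probe, on the axis of its stem; the polished stem turns in the fingers and the heavy end droops when it is held lightly far from here
- probe3_coupling (a point): centre of that probe's coupling, on its axis (83 mm from the mid-length point)
- probe4_mid (a point): short homogeniser probe (steel dispersing tool), 200 mm, 374 g: heavy hexagonal coupling 34 mm long, 26 mm across flats; round stem 140 mm long, 14 mm thick; slotted round foot 26 mm long, 26 mm across. Point: on the axis at mid-length; x from foot to coupling. Balance point: on the stem, 34 mm from this point towards the coupling (32 mm from its shoulder). On the mat its axis is 13 mm above the mat's face
- probe4_balance (a point): balance point of that probe, on the axis of its stem; the polished stem turns in the fingers and the heavy end droops when it is held lightly far from here
- probe4_coupling (a point): centre of that probe's coupling, on its axis (83 mm from the mid-length point)
There are look-alikes about, which are no part of the job. Leave any yellow look-alike of the part that bears probe3_mid alone.

How it is judged:
By the outcome, as a careful person would: the job done as asked, in the order asked, and still so for the second after the job is handed in, with the robot touching nothing.
Of probe1, probe2, probe3, probe4 only 3 to 4 are there at a start; the rules pass over those that are not, and their reading is None.
At some moment in a run one of probe1, probe2, probe3, probe4 may be knocked a few centimetres aside while the robot is not near it.
It also fails if it takes over 208 s, if anything falls off the work surface, if the arm or the gripper's body presses on something with over 40 N, if the wrist force passes 120 N, or if a joint passes its speed limit or range.

## Robot

A 6-joint arm with a two-finger parallel gripper is mounted at the origin on the work surface. World frame = base frame: x ahead of the robot, y to its left, z up, the work surface at z = 0. Lengths are in m, angles in degrees, forces in N, time in s.
With the tool pointing down it reaches from about 0.25 to 0.725 m from the base axis. Payload 9.7 kg.
Tool frame: the origin (TCP) lies midway between the tips of the shut fingers; the grasp point (between the pads) lies 19 mm behind it (bot.hold_point_z is the distance from the TCP to the grasp point, in m); z points along the fingers, y is the line along which they close (so a half turn about z gives the same grasp; the last joint's range is limited). The gripper opens to 85 mm and grips with 20 to 120 N. Pads are 22 mm wide; open, the fingers measure 114 mm over their backs; the gripper's body (76 mm by 85 mm) begins 54 mm behind the grasp point. The pads swing forward as they close: fully open they stand 13 mm farther back than shut.
Start: joints at [63.083, 4.979, 10.078, 95.1, 0, 90], TCP at [0.249, 0.49, 0.231] pointing down, gripper open.
Joint ranges: [-179.16, 179.16], [-48.56, 103.87], [-65.8, 70.77], [-126.05, 130.52], [-82.76, 87.17], [-180, 180]. Speed limits (degrees/s): [127.2, 127.2, 147.25, 180, 180, 180].

## Interface

Orientations are given as [roll, pitch, yaw] about the fixed x, y, z axes, in that order (R = Rz(yaw) Ry(pitch) Rx(roll)).
In Python, from workcell import bot gives the robot as it stands.
- The arm moves only by the tool play_rows, never from a script. Its argument "steps" is a list that holds one entry, the list of rows, each a list of 4 numbers: the shift along the tool's x, y, z in m, then the turn about the tool's z in rad. In form: [[[tx, ty, tz, yaw], ...]]. A call has exactly 5 rows; each row shifts and turns the commanded pose from where the row before left it, along the tool's axes as they then stand; what a row does not reach is not made up. A row lasts 1/12 s, in which the tool goes at most 41.7 mm and 7.16 degrees, less where a joint would pass 70% of its speed; a pose out of reach is approached as far as the arm can. A call is refused whole if a number of a shift passes 0.0417 or a number of a turn 0.125, either way. A call with a gripper value outside its range is refused whole. "gripper" is the finger opening in m, from 0 to 0.0854, set as the call begins (left out, the last holds). The fingers move at their own pace and stop on an object; "squeeze" is the grip in N (left out, the last holds). Time passes only in rows, so rows that do not move let the fingers close, or fill a call up. It gives the time, the measured TCP pose, the force, the opening and the grip force at its end, in the units of the state.
- bot.get_obs(): the state, without advancing time (a new reading comes with each control period).
- bot.camera(name): name is "scene" or "top"; returns a dict with "img" (400x640x3 uint8, blue, green, red), "vfov" (degrees; the focal length in pixels is half the picture's height over the tangent of half this angle, whatever the lens; pixels are square), "cx", "cy" (the principal point, pixels), "xyz" and "attitude" of the camera in the world. Camera axes: x right, y down, z forward; pixel columns grow to the right and rows downward; lengths in m; the calibration is good to about 2 mm. A picture is of the moment at which its call begins. There is no depth.
- bot.job_done(): hands the job in; it is judged then, once.
The state is a dict: "time": time; "q": joint angles; "qd": joint speeds; "joint_efforts": joint torques, N m; "ee_pos": TCP position; "tcp_rot": TCP orientation; "wrist_force": force on the tool from outside, world axes, zero at the start; "torque": the same for the moment, N m; "opening": finger opening in m; "grasp_force": force on a finger pad.
Only numpy, scipy, OpenCV 4.12 (cv2) and the standard library are available. Lean on these libraries where they do the work, as an engineer would, in place of code of your own. Each camera call takes 0.05 s, during which the arm holds its last target. There are 200 camera calls.

## Working session

There is one attempt and no reset: what is moved stays moved. The work goes in short steps, Python scripts to look and compute and a tool call to move; the robot and the scene stay as the last step left them, time stands still between calls to the robot, and variables do not carry over. Pictures are saved under pics/ and viewed, at most 14 in all, crops included, and the job is handed in when it is done.

Besides the shell and the picture viewer there is one more tool, called after ">>>" as a command line: name --argument value ..., lists and objects as JSON in quotes. play_rows: Moves the arm, as the interface text tells. Its arguments: {"type":"object","properties":{"steps":{"type":"array","items":{"type":"array","items":{"type":"array","items":{"type":"number"}}}},"gripper":{"type":"number"},"squeeze":{"type":"number"}},"required":["steps"]}

```bash
mkdir -p pics; ls; python3 - <<'E'
from workcell import bot
import cv2
print(bot.get_obs(), bot.hold_point_z)
for n in("scene","top"):
    c=bot.camera(n); cv2.imwrite(f"pics/{n}0.png",c.pop("img")); print(n,c)
E
```

```text
pics
{'time': 0.0, 'q': array([ 6.30810491e+01,  5.01291244e+00,  1.00326539e+01,  9.50997846e+01,
       -2.10553915e-03,  8.99976050e+01]), 'qd': array([-0.0378965 , -0.01622625,  0.14206013, -0.05022131, -0.03720369,
        0.08790207]), 'joint_efforts': array([-1.72339296e-03, -5.20385563e+01,  4.64804757e+01,  1.60620891e-02,
       -9.34730224e-05, -9.30158734e-06]), 'ee_pos': array([0.24890208, 0.49018774, 0.23054956]), 'tcp_rot': array([-1.79919957e+02,  2.10219129e-03,  1.53083447e+02]), 'wrist_force': array([-0.23582448, -0.32245024,  0.99597091]), 'torque': array([-0.02224049, -0.01764132,  0.01540723]), 'grasp_force': 0.0, 'opening': 0.08576249108542422} 0.0187
scene {'vfov': 53.891507586536555, 'cx': 322.63336869198736, 'cy': 199.93089874661453, 'xyz': array([ 1.34167921, -0.56337284,  0.84844074]), 'attitude': array([-129.04240051,   -0.36123298,   58.7195877 ])}
top {'vfov': 45.95425047674286, 'cx': 312.7449848507799, 'cy': 193.21880678089713, 'xyz': array([ 0.36733793, -0.07031242,  1.38069336]), 'attitude': array([-174.24181048,    1.04955259,  -88.40171366])}
```

View pics/scene0.png

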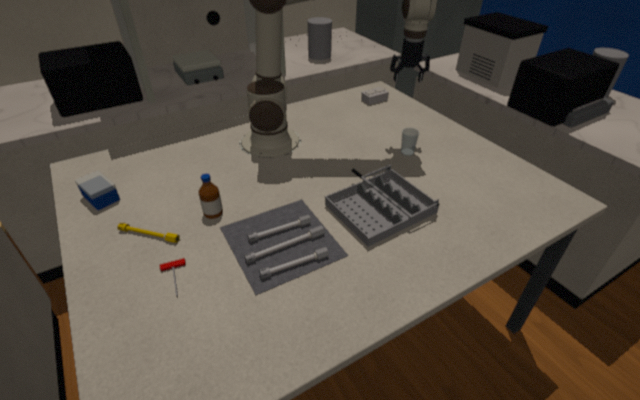

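View pics/top0.png

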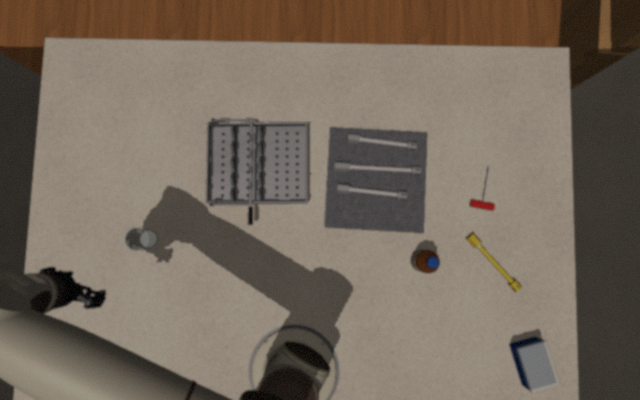

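The scene shows three steel probes on the mat: a short one at top-view (383,142), a long one at (377,168) and a short one at (372,191). The yellow look-alike is at (494,262). The tray is at about (258,162), with its black grip at (251,215) and its hinge end on the left (+y). I'll enlarge the tray and mat to measure them.

```bash
cat > h.py <<'E'
import numpy as np, cv2
from scipy.spatial.transform import Rotation as R
from workcell import bot
def cam(n):
    c=bot.camera(n); c["R"]=R.from_euler("xyz",c["attitude"],degrees=True).as_matrix()
    c["f"]=200/np.tan(np.radians(c["vfov"]/2)); return c
def world(c,u,v,z):
    d=c["R"]@np.array([(u-c["cx"])/c["f"],(v-c["cy"])/c["f"],1.]); p=c["xyz"]
    return p+d*(z-p[2])/d[2]
def pix(c,P):
    q=c["R"].T@(np.asarray(P,float)-c["xyz"]); return np.round([c["cx"]+c["f"]*q[0]/q[2],c["cy"]+c["f"]*q[1]/q[2]],1)
def crop(c,name,u0,v0,w,h,s):
    im=cv2.resize(c["img"][v0:v0+h,u0:u0+w],None,fx=s,fy=s,interpolation=cv2.INTER_CUBIC)
    cv2.imwrite("pics/"+name,np.clip(im*1.3,0,255).astype(np.uint8))
E
python3 - <<'E'
from h import *
np.set_printoptions(precision=4,suppress=True)
c=cam("top"); np.save("pics/top.npy",c["img"])
crop(c,"tray.png",195,105,130,130,4.6); crop(c,"mat.png",320,115,115,125,4.8)
for n,(u,v,z) in dict(mat1=(331,127,.003),mat2=(427,132,.003),mat3=(424,232,.003),mat4=(325,228,.003),tA=(208,119,.042),tB=(310,122,.042),tC=(310,203,.042),tD=(208,205,.042),grip=(251,215,.054)).items(): print(n,world(c,u,v,z))
E
```

```text
mat1 [ 0.7049 -0.09    0.003 ]
mat2 [ 0.6965 -0.3744  0.003 ]
mat3 [ 0.401  -0.3669  0.003 ]
mat4 [ 0.4047 -0.0797  0.003 ]
tA [0.7107 0.2689 0.042 ]
tB [ 0.7087 -0.0283  0.042 ]
tC [ 0.4734 -0.035   0.042 ]
tD [0.46   0.2563 0.042 ]
grip [0.4341 0.1301 0.054 ]
```

View pics/tray.png

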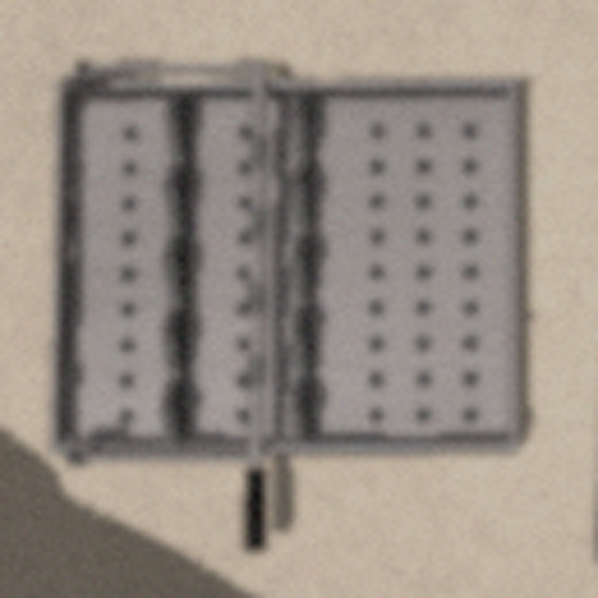

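View pics/mat.png

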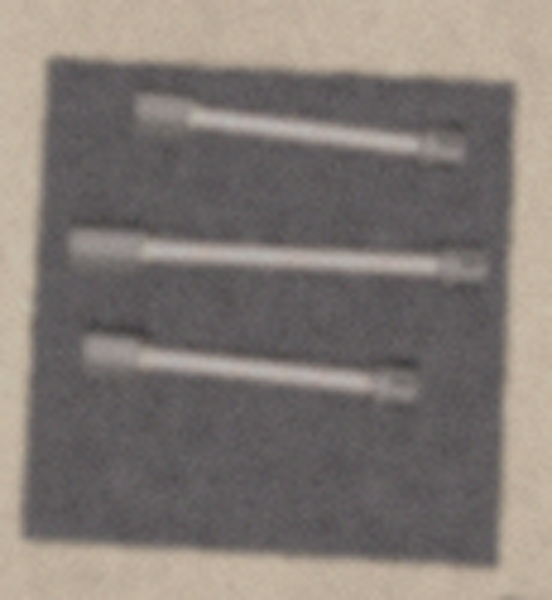

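```bash
cat > m.py <<'E'
from h import *
from scipy.optimize import least_squares
np.set_printoptions(precision=4,suppress=True)
c=cam("top")
def o(px,py,s,u0,v0): return np.array([(px+.5)/s-.5+u0,(py+.5)/s-.5+v0])
T=lambda p,q:np.array([p[0]+np.cos(p[2])*q[0]-np.sin(p[2])*q[1],p[1]+np.sin(p[2])*q[0]+np.cos(p[2])*q[1],q[2]])
M=[(-.117,.115,.042),(.117,.115,.042),(.117,-.175,.042),(-.117,-.175,.042),(-.174,-.015,.054),(-.122,-.015,.059)]
O=[o(*a,4.6,195,105) for a in[(57,453),(65,80),(525,80),(523,449),(255,550),(257,466)]]
f=lambda p:np.concatenate([pix(c,T(p,m))-x for m,x in zip(M,O)])
r=least_squares(f,[.58,.14,0],diff_step=1e-3); print("tray",r.x,np.degrees(r.x[2]),r.fun)
for a,b in[((137,109),(464,148)),((70,245),(488,266)),((84,351),(419,386))]:
    A=world(c,*o(*a,4.8,320,115),.016);B=world(c,*o(*b,4.8,320,115),.016)
    d=A-B;L=np.linalg.norm(d);k=(L/2+(.043 if L>.23 else .034))/L
    print("len",L,"dirdeg",np.degrees(np.arctan2(d[1],d[0])),"bal",B+k*d)
E
cat > t.py <<'E'
E
python3 m.py
```

```text
tray [0.586 0.148 0.   ] 0.0 [-1.2    -1.287   1.1609 -0.3     0.7609  1.9    -1.1043  2.2826 -0.3435
 -1.3739 -0.2783 -1.613 ]
len 0.20049836433918447 dirdeg 84.43672015601419 bal [ 0.6656 -0.2069  0.016 ]
len 0.2535872239484173 dirdeg 88.52019601073859 bal [ 0.5847 -0.1857  0.016 ]
len 0.20304791259829338 dirdeg 85.47199574500245 bal [ 0.5168 -0.1792  0.016 ]
```

```bash
sed -i 's/return np.round(\(.*\),1)$/return np.array(\1)/' h.py; sed -i 's/,diff_step=1e-3//' m.py; cat >> m.py <<'E'
p=r.x; s=cv2.resize(c["img"][100:240,190:330],None,fx=4.2,fy=4.2,interpolation=cv2.INTER_CUBIC); s=np.clip(s*1.3,0,255).astype(np.uint8)
def L(a,b,col):
    q=[tuple(int(z) for z in (pix(c,T(p,x))-[190,100]+.5)*4.2) for x in(a,b)]; cv2.line(s,*q,col,1)
W=.117
for a,b in zip(M[:4],M[1:4]+M[:1]): L(a,b,(0,0,255))
for y in(.04,-.04): L((-W,y,.055),(W,y,.055),(0,255,0))
L((-.174,-.015,.054),(.12,-.015,.054),(255,0,0))
for x in(-.069,-.023,.023,.069): L((x,-.1,.042),(x,.1,.042),(0,255,255))
cv2.imwrite("pics/fit.png",s)
E
python3 m.py
```

```text
tray [0.5851 0.1487 0.0244] 1.395625524794941 [-0.4732 -0.0041 -0.1113  0.866  -0.438   0.757  -0.3715  1.0763  0.8824
 -1.154   0.4916 -1.4446]
len 0.20049836433918447 dirdeg 84.43672015601419 bal [ 0.6656 -0.2069  0.016 ]
len 0.2535872239484173 dirdeg 88.52019601073859 bal [ 0.5847 -0.1857  0.016 ]
len 0.20304791259829338 dirdeg 85.47199574500245 bal [ 0.5168 -0.1792  0.016 ]
```

View pics/fit.png

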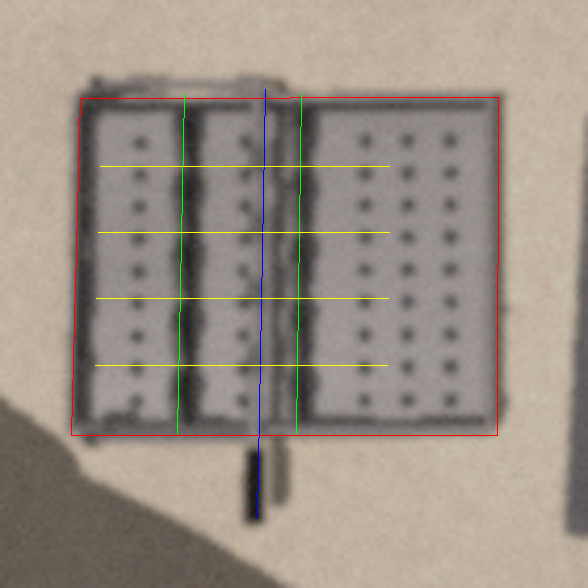

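```bash
cat > ov.py <<'E'
from h import *
import sys
T=lambda p,q:np.array([p[0]+np.cos(p[2])*q[0]-np.sin(p[2])*q[1],p[1]+np.sin(p[2])*q[0]+np.cos(p[2])*q[1],q[2]])
p=[.5851,.1487,.0244] if len(sys.argv)<5 else eval(sys.argv[4])
c=cam("scene");u0,v0,f=315,155,6
s=cv2.resize(c["img"][v0:v0+100,u0:u0+130],None,fx=f,fy=f,interpolation=cv2.INTER_CUBIC); s=np.clip(s*1.4,0,255).astype(np.uint8)
def L(a,b,col):
    q=[tuple(int(z) for z in (pix(c,T(p,x))-[u0,v0]+.5)*f) for x in(a,b)]; cv2.line(s,*q,col,1)
W=.117
M=[(-.117,.115,.042),(.117,.115,.042),(.117,-.175,.042),(-.117,-.175,.042)]
for a,b in zip(M,M[1:]+M[:1]): L(a,b,(0,0,255))
L((-.174,-.015,.054),(.12,-.015,.054),(255,0,0))
xs=[-.115,-.092]+[0]*0
for y in(.044,-.036):
    P=[(-.115,.055)]
    for x in(-.069,-.023,.023,.069): P+=[(x-.0229,.055),(x,.0321),(x+.0229,.055)]
    for a,b in zip(P,P[1:]): L((a[0],y-.008,a[1]),(b[0],y-.008,b[1]),(0,255,0))
cv2.imwrite("pics/"+sys.argv[1],s)
E
python3 ov.py sc1.png
```

```text
(no output)
```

View pics/sc1.png

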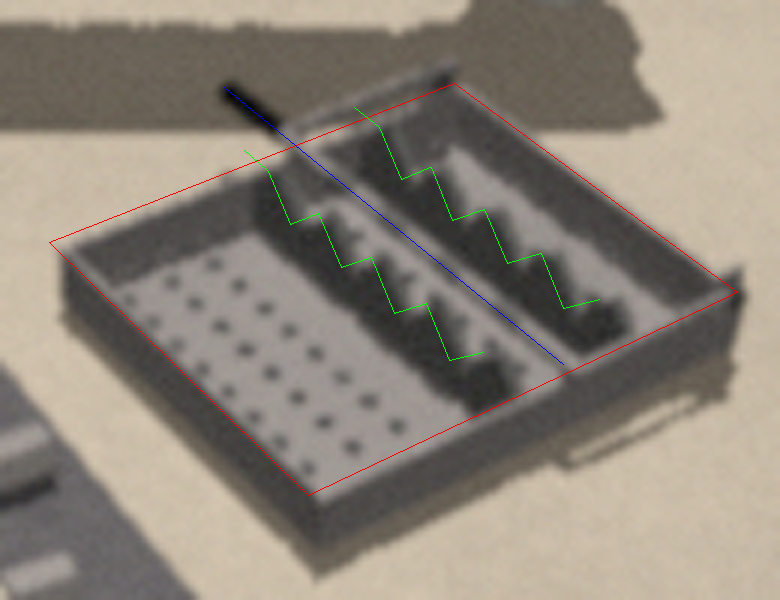

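The overlay on the scene view is offset by up to about 10 crop px, roughly 4 mm: the front corner is at (318,500) against a predicted (308,493), and the left corner is at (62,246) against (50,243). I'll fit both cameras together.

```bash
cat > fit.py <<'E'
from h import *
from scipy.optimize import least_squares
np.set_printoptions(precision=4,suppress=True)
t=cam("top");s=cam("scene")
T=lambda p,q:np.array([p[0]+np.cos(p[2])*q[0]-np.sin(p[2])*q[1],p[1]+np.sin(p[2])*q[0]+np.cos(p[2])*q[1],q[2]])
o=lambda a,f,u0,v0:np.array([(a[0]+.5)/f-.5+u0,(a[1]+.5)/f-.5+v0])
D=[(t,m,o(a,4.6,195,105)) for m,a in [((-.117,.115,.042),(57,453)),((.117,.115,.042),(65,80)),((.117,-.175,.042),(525,80)),((-.117,-.175,.042),(523,449))]]
D+=[(s,m,o(a,6,315,155)) for m,a in [((.117,-.175,.042),(318,500)),((-.117,-.175,.042),(62,246)),((.117,.115,.042),(738,293)),((-.046,-.044,.055),(329,209)),((0,-.044,.055),(379,254)),((.046,-.044,.055),(437,299)),((0,.036,.055),(490,207)),((.046,.036,.055),(548,252))]]
f=lambda p:np.concatenate([pix(c,T(p,m))-x for c,m,x in D])
r=least_squares(f,[.58,.14,.01],loss="soft_l1"); p=r.x; print(p,np.degrees(p[2])); print(f(p).reshape(-1,2))
for n,q in dict(grip=(-.153,-.015,.054),hinge=(-.153,.095,.054),n1=(-.069,0,.042),n2=(-.023,0,.042),n3=(.023,0,.042),n4=(.069,0,.042)).items(): print(n,T(p,q))
print("gripmid top",world(t,*o((255,509),4.6,195,105),.054),"scene",world(s,*o((250,107),6,315,155),.054))
E
python3 fit.py
```

```text
[0.5874 0.1503 0.0307] 1.7575734558242226
[[-0.764  -0.5471]
 [-0.9035  0.3445]
 [-1.2469 -0.3861]
 [-0.6756 -0.1102]
 [-0.2422 -0.4541]
 [-1.4556 -0.1359]
 [ 0.6868 -0.0825]
 [-0.9888  0.933 ]
 [-0.4791  0.7687]
 [-0.8771  0.9575]
 [-0.1826  0.4739]
 [-0.3887  0.2664]]
grip [0.4349 0.1306 0.054 ]
hinge [0.4315 0.2406 0.054 ]
n1 [0.5184 0.1482 0.042 ]
n2 [0.5644 0.1496 0.042 ]
n3 [0.6104 0.151  0.042 ]
n4 [0.6563 0.1525 0.042 ]
gripmid top [0.4333 0.1328 0.054 ] scene [0.4365 0.1305 0.054 ]
```

>>> play_rows --steps '[[[0,0,0,-0.125],[0,0,0,-0.125],[0,0,0,-0.125],[0,0,0,-0.125],[-0.017,-0.036,0,0]]]' --gripper 0.08 --squeeze 40

```text
time: 0.82
ee_pos: [0.2656, 0.4579, 0.2299]
tcp_rot: [180.0, -0.1, -177.6]
wrist_force: [2.0, 0.4, 0.2]
opening: 0.08
grasp_force: 0.0
```

>>> play_rows --steps '[[[-0.018,-0.036,0,0],[-0.018,-0.036,0,0],[-0.018,-0.036,0,0],[-0.018,-0.036,0,0],[-0.018,-0.036,0,0]]]'

```text
time: 1.23
ee_pos: [0.3628, 0.276, 0.2315]
tcp_rot: [180.0, 0.0, -178.2]
wrist_force: [-0.5, 0.4, 0.2]
opening: 0.08
grasp_force: 0.0
```

>>> play_rows --steps '[[[-0.017,-0.036,0.01,0],[-0.017,-0.037,0.02,0],[-0.017,-0.037,0.02,0],[-0.017,-0.037,0.02,0],[0,0,0,0]]]'

```text
time: 1.65
ee_pos: [0.4311, 0.1367, 0.1628]
tcp_rot: [-179.9, -0.2, -178.6]
wrist_force: [-0.5, -0.6, -0.2]
opening: 0.08
grasp_force: 0.0
```

>>> play_rows --steps '[[[0,0,0.03,0],[0,0,0.03,0],[0,0,0.03,0],[0,0,0.025,0],[0,0,0,0]]]'

```text
time: 2.07
ee_pos: [0.4277, 0.141, 0.0466]
tcp_rot: [-179.9, -0.4, -178.3]
wrist_force: [-0.6, -0.0, -0.8]
opening: 0.0799
grasp_force: 0.0
```

>>> play_rows --steps '[[[0,0,0,0],[0,0,0,0],[0,0,0,0],[0,0,0,0],[0,0,0,0]]]'

```text
time: 2.48
ee_pos: [0.4311, 0.1421, 0.0524]
tcp_rot: [180.0, 0.1, -178.3]
wrist_force: [0.4, 0.2, 0.7]
opening: 0.08
grasp_force: 0.0
```

```bash
python3 - <<'E'
from h import *
print(bot.get_obs()["ee_pos"],bot.get_obs()["tcp_rot"])
s=cam("scene");t=cam("top")
a=cv2.resize(s["img"][130:210,320:420],None,fx=4,fy=4,interpolation=2);b=cv2.resize(t["img"][170:250,200:300],None,fx=4,fy=4,interpolation=2)
cv2.imwrite("pics/g1.png",np.hstack([a,b]))
E
```

```text
[0.43114127 0.14207299 0.05243954] [ 1.79966198e+02  1.08359790e-01 -1.78263933e+02]
```

View pics/g1.png

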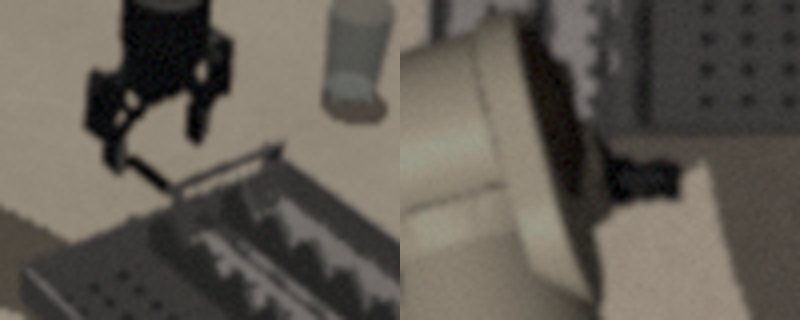

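Fingers straddle the black grip at (150,170) in the left half. I'll shift 11 mm towards −y, lower 15 mm and close.

>>> play_rows --steps '[[[-0.002,-0.005,0,0],[-0.002,-0.006,0.005,0],[0,0,0.01,0],[0,0,0,0],[0,0,0,0]]]'

```text
time: 3.0
ee_pos: [0.4341, 0.1305, 0.0351]
tcp_rot: [-180.0, -0.1, -178.3]
wrist_force: [-0.4, 0.6, -0.1]
opening: 0.0802
grasp_force: 0.0
```

>>> play_rows --steps '[[[0,0,0,0],[0,0,0,0],[0,0,0,0],[0,0,0,0],[0,0,0,0]]]' --gripper 0.0 --squeeze 30

```text
time: 3.42
ee_pos: [0.4349, 0.131, 0.0364]
tcp_rot: [180.0, 0.0, -178.3]
wrist_force: [-0.4, -0.2, 0.7]
opening: 0.0191
grasp_force: 0.4
```

>>> play_rows --steps '[[[0,0,0,0],[0,0,0,0],[0,0,0,0],[0,0,0,0],[0,0,0,0]]]'

```text
time: 3.83
ee_pos: [0.4349, 0.1335, 0.0366]
tcp_rot: [179.7, 0.0, -178.2]
wrist_force: [-1.2, 15.8, -0.6]
opening: 0.0124
grasp_force: 32.3
```

>>> play_rows --steps '[[[0,0.003,-0.0105,0],[0,0.001,-0.0104,0],[0,0.0022,-0.0102,0],[0,0.0031,-0.01,0],[0,0.004,-0.0096,0]]]'

```text
time: 4.25
ee_pos: [0.4345, 0.1434, 0.0878]
tcp_rot: [-179.9, 0.0, -178.3]
wrist_force: [2.7, -7.4, -0.8]
opening: 0.0129
grasp_force: 30.4
```

>>> play_rows --steps '[[[0,0.005,-0.0092,0],[0,0.0058,-0.0087,0],[0,0.0066,-0.0081,0],[0,0.0073,-0.0075,0],[0,0.008,-0.0067,0]]]'

```text
time: 4.67
ee_pos: [0.4337, 0.174, 0.13]
tcp_rot: [-179.6, 0.1, -178.4]
wrist_force: [-2.7, -19.7, 17.2]
opening: 0.0128
grasp_force: 30.8
```

>>> play_rows --steps '[[[0,0.0075,-0.007,0],[0,0.008,-0.006,0],[0,0.0085,-0.005,0],[0,0.0099,-0.0033,0],[0,0.0102,-0.0023,0]]]'

```text
time: 5.08
ee_pos: [0.4324, 0.221, 0.1526]
tcp_rot: [-180.0, 0.1, -178.3]
wrist_force: [1.4, -4.7, 4.9]
opening: 0.0127
grasp_force: 30.2
```

>>> play_rows --steps '[[[0,0.0104,-0.0013,0],[0,0.0104,-0.0003,0],[0,0.0104,0.0006,0],[0,0.0103,0.0016,0],[0,0.0101,0.0026,0]]]'

```text
time: 5.5
ee_pos: [0.4307, 0.2736, 0.1475]
tcp_rot: [180.0, 0.0, -178.3]
wrist_force: [4.2, -1.8, 1.7]
opening: 0.0126
grasp_force: 32.4
```

>>> play_rows --steps '[[[0,0,0,0],[0,0,0,0],[0,0,0,0],[0,0,0,0],[0,0,0,0]]]'

```text
time: 5.92
ee_pos: [0.4307, 0.2726, 0.1476]
tcp_rot: [180.0, 0.0, -178.3]
wrist_force: [5.4, 2.5, 2.7]
opening: 0.0126
grasp_force: 32.5
```

>>> play_rows --steps '[[[0,0,0,0],[0,0,0,0],[0,0,0,0],[0,0,-0.01,0],[0,0,-0.02,0]]]' --gripper 0.07

```text
time: 6.33
ee_pos: [0.4293, 0.2718, 0.1759]
tcp_rot: [-179.9, -0.2, -178.3]
wrist_force: [0.3, -0.7, 0.5]
opening: 0.0698
grasp_force: 0.0
```

>>> play_rows --steps '[[[0,0,-0.025,0],[0,0,-0.025,0],[0,0,-0.02,0],[0,0,0,0],[0,0,0,0]]]'

```text
time: 6.75
ee_pos: [0.4308, 0.2727, 0.2488]
tcp_rot: [179.9, 0.1, -178.3]
wrist_force: [1.0, 0.2, -0.5]
opening: 0.0702
grasp_force: 0.0
```

```bash
python3 - <<'E'
from h import *
print(bot.get_obs()["ee_pos"],bot.get_obs()["tcp_rot"])
s=cam("scene");t=cam("top")
a=cv2.resize(s["img"][100:250,320:450],None,fx=4,fy=4,interpolation=2)
cv2.imwrite("pics/g2.png",a)
E
```

```text
[0.43077633 0.27272299 0.24883698] [ 1.79942384e+02  9.25799260e-02 -1.78270301e+02]
```

View pics/g2.png

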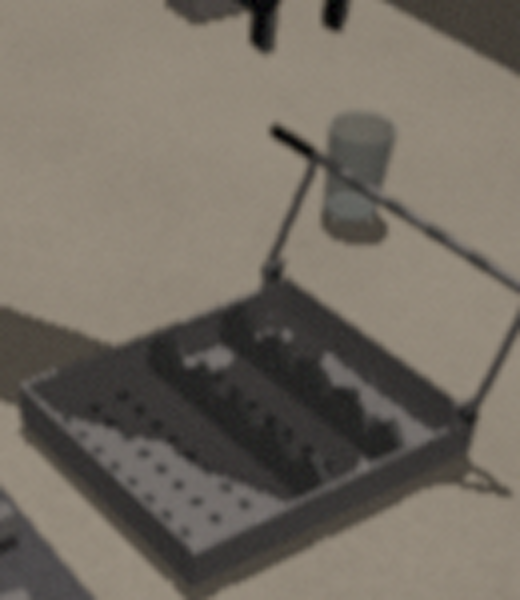

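The bail stays open by itself, leaning past the hinge with its grip at (290,137). Before reaching for the probes I'll set up an automatic detector for them.

```bash
cat > det.py <<'E'
from h import *
np.set_printoptions(precision=4,suppress=True)
def det(name="top"):
    c=cam(name); im=c["img"].astype(float).mean(2); c0=im.copy()
    poly=np.array([pix(c,(x,y,.003)) for x,y in [(.700,-.085),(.692,-.37),(.406,-.362),(.410,-.085)]])
    m=np.zeros(im.shape,np.uint8); cv2.fillPoly(m,[poly.astype(np.int32)],1)
    med=np.median(im[m>0]); b=((im>med+25)&(m>0)).astype(np.uint8)
    n,lab,st,_=cv2.connectedComponentsWithStats(b)
    for k in range(1,n):
        if st[k,4]<60: continue
        v,u=np.nonzero(lab==k); P=np.array([world(c,a,d,.018)[:2] for a,d in zip(u,v)])
        mu=P.mean(0); d=np.linalg.svd(P-mu,full_matrices=False)[2][0]; d*=np.sign(d[1])
        t=(P-mu)@d; lo,hi=t.min()-.0012,t.max()+.0012; L=hi-lo
        mid=mu+d*(lo+hi)/2; bal=mid+d*(.043 if L>.23 else .034)
        print(f"{name} n={st[k,4]} L={L:.3f} ang={np.degrees(np.arctan2(d[1],d[0])):.1f} mid={mid} bal={bal}")
if __name__=="__main__":
    o=bot.get_obs(); print(o["time"],o["ee_pos"],o["tcp_rot"]); det("top"); det("scene")
E
python3 det.py
```

```text
6.85 [0.4303 0.2724 0.2468] [-179.9678   -0.0565 -178.2693]
top n=290 L=0.198 ang=83.3 mid=[ 0.6612 -0.2396] bal=[ 0.6651 -0.2058]
top n=368 L=0.250 ang=87.9 mid=[ 0.5825 -0.2276] bal=[ 0.5841 -0.1847]
top n=292 L=0.198 ang=84.3 mid=[ 0.5135 -0.2114] bal=[ 0.5168 -0.1776]
scene n=195 L=0.203 ang=86.4 mid=[ 0.5129 -0.2069] bal=[ 0.515 -0.173]
scene n=221 L=0.206 ang=87.7 mid=[ 0.5826 -0.2455] bal=[ 0.584  -0.2116]
scene n=241 L=0.203 ang=85.4 mid=[ 0.6609 -0.2344] bal=[ 0.6636 -0.2005]
```

>>> play_rows --steps '[[[0,0,0,0.125],[0,0,0,0.125],[0,0,0,0.125],[0,0,0,0.125],[0,0,0,0.125]]]'

```text
time: 7.37
ee_pos: [0.4302, 0.2723, 0.2465]
tcp_rot: [-179.9, -0.0, 145.6]
wrist_force: [0.9, 1.0, -0.5]
opening: 0.0703
grasp_force: 0.0
```

>>> play_rows --steps '[[[0,0,0,0.125],[0,0,0,0.125],[0,0,0,0.125],[0,0,0,0.125],[0,0,0,0.125]]]'

```text
time: 7.78
ee_pos: [0.4301, 0.2723, 0.2465]
tcp_rot: [-179.9, 0.0, 109.8]
wrist_force: [0.2, -0.6, -0.5]
opening: 0.0699
grasp_force: 0.0
```

>>> play_rows --steps '[[[0,0,0,0.125],[0,0,0,0.125],[0,0,0,0.125],[0,0,0,0.055],[0,0,0,0]]]' --gripper 0.05

```text
time: 8.2
ee_pos: [0.4302, 0.2723, 0.2466]
tcp_rot: [-179.9, 0.1, 85.3]
wrist_force: [0.2, 0.2, 0.5]
opening: 0.05
grasp_force: 0.0
```

>>> play_rows --steps '[[[-0.037,0.01,0,0],[-0.037,0.01,0,0],[-0.037,0.01,0,0],[-0.037,0.01,0,0],[-0.037,0.01,0,0]]]'

```text
time: 8.62
ee_pos: [0.4654, 0.0825, 0.247]
tcp_rot: [-180.0, 0.0, 85.7]
wrist_force: [-0.4, 0.5, 0.6]
opening: 0.0498
grasp_force: 0.0
```

>>> play_rows --steps '[[[-0.037,0.01,0,0],[-0.037,0.01,0,0],[-0.037,0.01,0,0],[-0.037,0.01,0,0],[-0.037,0.01,0,0]]]'

```text
time: 9.03
ee_pos: [0.5006, -0.1061, 0.247]
tcp_rot: [-180.0, -0.0, 85.6]
wrist_force: [0.9, 0.9, -0.2]
opening: 0.05
grasp_force: 0.0
```

>>> play_rows --steps '[[[-0.035,0.011,0.03,0],[-0.035,0.011,0.03,0],[0,0,0.03,0],[0,0,0.03,0],[0,0,0,0]]]'

```text
time: 9.45
ee_pos: [0.5123, -0.1668, 0.1279]
tcp_rot: [-179.4, -0.1, 85.5]
wrist_force: [-0.6, 0.9, -0.9]
opening: 0.0496
grasp_force: 0.0
```

>>> play_rows --steps '[[[0,0,0.02,0],[0,0,0.02,0],[0,0,0,0],[0,0,0,0],[0,0,0,0]]]'

```text
time: 9.87
ee_pos: [0.516, -0.167, 0.0967]
tcp_rot: [179.9, 0.0, 85.5]
wrist_force: [-0.1, -0.5, 0.3]
opening: 0.05
grasp_force: 0.0
```

>>> play_rows --steps '[[[-0.005,0,0.02,0],[-0.005,0,0.02,0],[0,0,0.02,0],[0,0,0.016,0],[0,0,0.008,0]]]'

```text
time: 10.28
ee_pos: [0.5147, -0.177, 0.0105]
tcp_rot: [-180.0, -0.0, 85.5]
wrist_force: [-0.3, -0.4, -0.1]
opening: 0.0496
grasp_force: 0.0
```

>>> play_rows --steps '[[[0,0,0.002,0],[0,0,0,0],[0,0,0,0],[0,0,0,0],[0,0,0,0]]]'

```text
time: 10.7
ee_pos: [0.5152, -0.1772, 0.0099]
tcp_rot: [179.9, 0.0, 85.5]
wrist_force: [-0.9, -0.3, -0.2]
opening: 0.0498
grasp_force: 0.0
```

>>> play_rows --steps '[[[0,0,0.003,0],[0,0,0,0],[0,0,0,0],[0,0,0,0],[0,0,0,0]]]' --gripper 0.0 --squeeze 70

```text
time: 11.12
ee_pos: [0.5149, -0.1771, 0.006]
tcp_rot: [180.0, 0.0, 85.5]
wrist_force: [1.0, 0.8, 2.8]
opening: 0.0114
grasp_force: 68.3
```

>>> play_rows --steps '[[[0,0,0,0],[0,0,0,0],[0,0,0,0],[0,0,0,0],[0,0,0,0]]]'

```text
time: 11.53
ee_pos: [0.5149, -0.1771, 0.006]
tcp_rot: [180.0, 0.0, 85.5]
wrist_force: [0.8, -0.9, 2.6]
opening: 0.0114
grasp_force: 68.4
```

>>> play_rows --steps '[[[0,0,-0.006,0],[0,0,-0.01,0],[0,0,-0.01,0],[0,0,-0.01,0],[0,0,0,0]]]'

```text
time: 11.95
ee_pos: [0.5157, -0.1775, 0.0445]
tcp_rot: [179.8, 0.1, 85.5]
wrist_force: [0.7, -0.1, -3.5]
opening: 0.0114
grasp_force: 68.5
```

>>> play_rows --steps '[[[0,0,-0.02,0],[0,0,-0.02,0],[0,0,-0.02,0],[0,0,-0.01,0],[0,0,0,0]]]'

```text
time: 12.37
ee_pos: [0.5158, -0.1774, 0.1142]
tcp_rot: [179.8, 0.1, 85.5]
wrist_force: [-0.3, 0.4, -3.4]
opening: 0.0117
grasp_force: 68.6
```

```bash
python3 - <<'E'
from h import *
np.set_printoptions(precision=3,suppress=True)
o=bot.get_obs();print(o["ee_pos"],o["wrist_force"],o["torque"])
s=cam("scene")
cv2.imwrite("pics/p1.png",cv2.resize(s["img"][150:290,210:370],None,fx=4,fy=4,interpolation=2))
E
```

```text
[ 0.516 -0.177  0.114] [-0.312  0.386 -3.424] [ 0.007 -0.054  0.026]
```

View pics/p1.png

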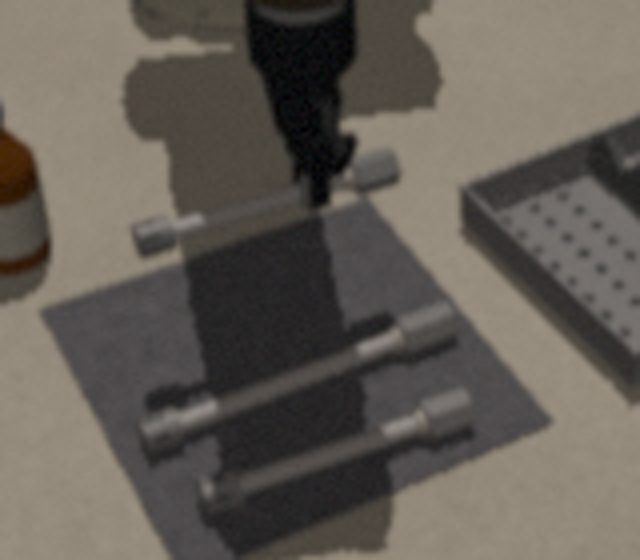

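>>> play_rows --steps '[[[0,0,0,-0.055],[0,0,0,-0.054],[0.015,0,0,0],[0.025,0.001,0,0],[0.03,0.001,0,0]]]'

```text
time: 12.83
ee_pos: [0.5137, -0.1071, 0.1097]
tcp_rot: [-179.9, -0.0, 91.6]
wrist_force: [-0.3, 0.8, -3.8]
opening: 0.0112
grasp_force: 68.6
```

>>> play_rows --steps '[[[0.033,0.001,0,0],[0.033,0.001,0,0],[0.033,0.001,0,0],[0.033,0.001,0,0],[0.033,0.001,0,0]]]'

```text
time: 13.25
ee_pos: [0.5136, 0.0595, 0.11]
tcp_rot: [-179.9, 0.0, 91.7]
wrist_force: [1.0, -0.2, -3.0]
opening: 0.0112
grasp_force: 68.6
```

>>> play_rows --steps '[[[0.033,0.001,0,0],[0.03,0.001,0,0],[0.025,0.001,0,0],[0.015,0.001,0,0],[0,0,0,0]]]'

```text
time: 13.67
ee_pos: [0.5146, 0.1637, 0.1097]
tcp_rot: [-179.9, -0.0, 91.9]
wrist_force: [0.1, -0.9, -3.7]
opening: 0.0113
grasp_force: 68.6
```

>>> play_rows --steps '[[[0,0,0,0],[0,0,0,0],[0,0,0,0],[0,0,0,0],[0,0,0,0]]]'

```text
time: 14.08
ee_pos: [0.5155, 0.1604, 0.1116]
tcp_rot: [-180.0, 0.0, 91.7]
wrist_force: [-0.9, 0.4, -2.9]
opening: 0.0113
grasp_force: 68.6
```

```bash
python3 - <<'E'
from h import *
np.set_printoptions(precision=3,suppress=True)
o=bot.get_obs();print(o["ee_pos"],o["tcp_rot"],o["wrist_force"],o["torque"])
s=cam("scene")
cv2.imwrite("pics/p2.png",cv2.resize(s["img"][100:260,300:460],None,fx=3.7,fy=3.7,interpolation=2))
E
```

```text
[0.516 0.16  0.112] [-179.997    0.004   91.651] [-0.927  0.376 -2.897] [ 0.019  0.016 -0.014]
```

View pics/p2.png

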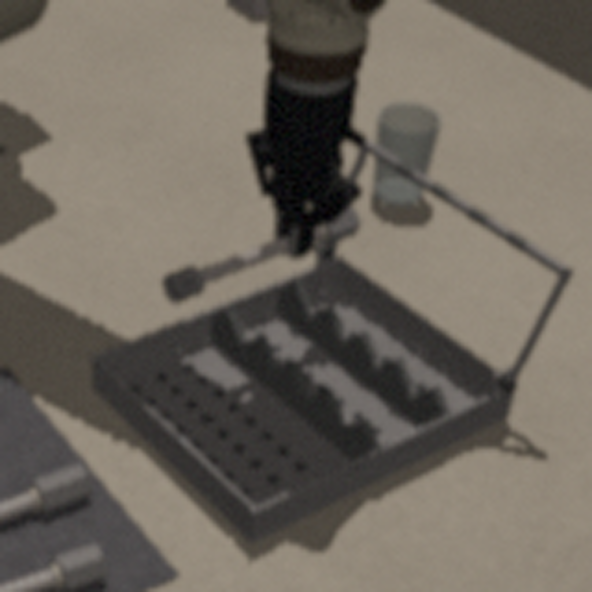

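>>> play_rows --steps '[[[0.005,0.001,0,0],[0.004,0.001,0.01,0],[0,0,0.02,0],[0,0,0.02,0],[0,0,0.01,0]]]'

```text
time: 14.55
ee_pos: [0.5161, 0.1702, 0.0486]
tcp_rot: [-179.8, 0.0, 91.7]
wrist_force: [-0.2, 0.1, -4.1]
opening: 0.0113
grasp_force: 68.6
```

>>> play_rows --steps '[[[0,0,0.004,0],[0,0,0.004,0],[0,0,0.003,0],[0,0,0,0],[0,0,0,0]]]'

```text
time: 14.97
ee_pos: [0.5176, 0.1703, 0.0414]
tcp_rot: [179.9, -0.0, 91.7]
wrist_force: [0.4, -0.1, -2.7]
opening: 0.0114
grasp_force: 68.6
```

>>> play_rows --steps '[[[0,0,0.002,0],[0,0,0.002,0],[0,0,0.002,0],[0,0,0,0],[0,0,0,0]]]'

```text
time: 15.38
ee_pos: [0.5171, 0.1701, 0.0346]
tcp_rot: [-180.0, 0.0, 91.7]
wrist_force: [-0.8, 1.0, -2.8]
opening: 0.0116
grasp_force: 68.6
```

>>> play_rows --steps '[[[0,0,0.0015,0],[0,0,0.001,0],[0,0,0,0],[0,0,0,0],[0,0,0,0]]]'

```text
time: 15.8
ee_pos: [0.5174, 0.1702, 0.0324]
tcp_rot: [180.0, -0.0, 91.7]
wrist_force: [0.6, 0.0, -2.1]
opening: 0.011
grasp_force: 68.7
```

>>> play_rows --steps '[[[0,0,0.0015,0],[0,0,0,0],[0,0,0,0],[0,0,0,0],[0,0,0,0]]]'

```text
time: 16.22
ee_pos: [0.5181, 0.1703, 0.0313]
tcp_rot: [179.9, -0.0, 91.7]
wrist_force: [5.4, -0.1, 1.7]
opening: 0.0112
grasp_force: 69.3
```

>>> play_rows --steps '[[[0,0.001,0,0],[0,0,0,0],[0,0,0,0],[0,0,0,0],[0,0,0,0]]]' --gripper 0.03

```text
time: 16.63
ee_pos: [0.5179, 0.1702, 0.0305]
tcp_rot: [-180.0, 0.0, 91.7]
wrist_force: [-0.4, -0.8, 0.3]
opening: 0.0297
grasp_force: 0.0
```

>>> play_rows --steps '[[[0,0,-0.01,0],[0,0,-0.02,0],[0,0,-0.03,0],[0,0,-0.03,0],[0,0,-0.03,0]]]'

```text
time: 17.05
ee_pos: [0.5178, 0.1701, 0.1527]
tcp_rot: [-180.0, -0.0, 91.7]
wrist_force: [1.1, 0.8, -0.6]
opening: 0.0298
grasp_force: 0.0
```

```bash
python3 det.py; python3 - <<'E'
from h import *
s=cam("scene")
cv2.imwrite("pics/p3.png",cv2.resize(s["img"][130:260,210:450],None,fx=3.3,fy=3.3,interpolation=2))
E
```

```text
17.05 [0.5178 0.1701 0.1527] [-179.9974   -0.0016   91.7206]
top n=289 L=0.198 ang=83.3 mid=[ 0.6612 -0.2396] bal=[ 0.6651 -0.2058]
top n=359 L=0.240 ang=88.1 mid=[ 0.5381 -0.2414] bal=[ 0.5395 -0.1984]
scene n=259 L=0.251 ang=89.8 mid=[ 0.5372 -0.2407] bal=[ 0.5373 -0.1977]
scene n=242 L=0.203 ang=85.5 mid=[ 0.661  -0.2344] bal=[ 0.6637 -0.2005]
```

View pics/p3.png

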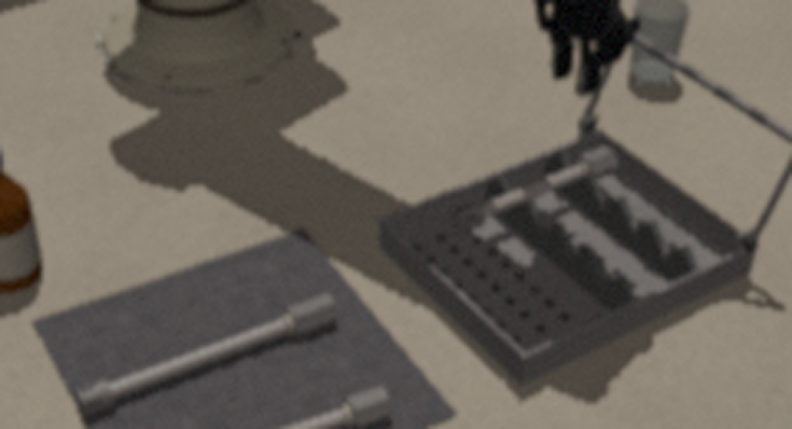

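Probe seated in notch 1 at (550,180). The long probe has been knocked about 45 mm: its middle is now near (0.538, −0.244). Taking it next.

>>> play_rows --steps '[[[0,0,0,0.056],[-0.02,0.002,0,0],[-0.034,0.003,0,0],[-0.034,0.003,0,0],[-0.034,0.003,0,0]]]' --gripper 0.055

```text
time: 17.62
ee_pos: [0.5254, 0.0469, 0.15]
tcp_rot: [-179.9, 0.0, 88.6]
wrist_force: [0.7, 0.3, -0.2]
opening: 0.055
grasp_force: 0.0
```

>>> play_rows --steps '[[[-0.034,0.003,0,0],[-0.034,0.003,0,0],[-0.034,0.003,0,0],[-0.034,0.003,0,0],[-0.034,0.003,0,0]]]'

```text
time: 18.03
ee_pos: [0.5359, -0.1239, 0.15]
tcp_rot: [-179.9, -0.0, 88.5]
wrist_force: [-0.5, 0.6, 0.7]
opening: 0.055
grasp_force: 0.0
```

>>> play_rows --steps '[[[-0.034,0.003,0,0],[-0.034,0.001,0,0],[-0.01,0,0.02,0],[0,0,0.03,0],[0,0,0.03,0]]]'

```text
time: 18.45
ee_pos: [0.5383, -0.2017, 0.0696]
tcp_rot: [180.0, 0.0, 88.4]
wrist_force: [0.2, -0.7, -1.5]
opening: 0.0549
grasp_force: 0.0
```

>>> play_rows --steps '[[[0,0,0,0],[0,0,0,0],[0,0,0,0],[0,0,0,0],[0,0,0,0]]]'

```text
time: 18.87
ee_pos: [0.5396, -0.2005, 0.0728]
tcp_rot: [179.8, 0.1, 88.5]
wrist_force: [-0.0, 0.1, -0.5]
opening: 0.0549
grasp_force: 0.0
```

```bash
python3 det.py
```

```text
18.8667 [ 0.5396 -0.2005  0.0728] [179.8432   0.0542  88.5347]
top n=224 L=0.124 ang=159.2 mid=[ 0.6118 -0.2006] bal=[ 0.58   -0.1885]
top n=494 L=0.091 ang=69.0 mid=[ 0.6274 -0.276 ] bal=[ 0.6396 -0.2442]
top n=65 L=0.073 ang=164.6 mid=[ 0.5942 -0.3359] bal=[ 0.5614 -0.3269]
top n=160 L=0.064 ang=69.4 mid=[ 0.5793 -0.2531] bal=[ 0.5912 -0.2213]
top n=156 L=0.060 ang=158.2 mid=[ 0.5353 -0.3146] bal=[ 0.5038 -0.3019]
scene n=61 L=0.067 ang=99.1 mid=[ 0.5353 -0.1454] bal=[ 0.5299 -0.1118]
scene n=90 L=0.076 ang=85.1 mid=[ 0.5355 -0.3288] bal=[ 0.5384 -0.2949]
scene n=116 L=0.088 ang=91.3 mid=[ 0.6654 -0.1769] bal=[ 0.6646 -0.1429]
```

Position is right; descend 67 mm and grip.

>>> play_rows --steps '[[[0,-0.001,0.02,0],[0,0,0.02,0],[0,0,0.016,0],[0,0,0.008,0],[0,0,0.003,0]]]'

```text
time: 19.38
ee_pos: [0.5371, -0.2001, 0.0028]
tcp_rot: [-179.9, -0.0, 88.5]
wrist_force: [0.6, 0.3, -0.1]
opening: 0.0552
grasp_force: 0.0
```

>>> play_rows --steps '[[[0,0,0,0],[0,0,0,0],[0,0,0,0],[0,0,0,0],[0,0,0,0]]]'

```text
time: 19.8
ee_pos: [0.538, -0.2006, 0.0045]
tcp_rot: [179.9, 0.0, 88.5]
wrist_force: [-0.3, -0.3, 0.4]
opening: 0.0548
grasp_force: 0.0
```

>>> play_rows --steps '[[[0,0,-0.002,0],[0,0,0,0],[0,0,0,0],[0,0,0,0],[0,0,0,0]]]' --gripper 0.0 --squeeze 80

```text
time: 20.22
ee_pos: [0.5383, -0.2006, 0.0065]
tcp_rot: [179.9, 0.0, 88.5]
wrist_force: [1.2, 0.4, 3.7]
opening: 0.0111
grasp_force: 78.1
```

>>> play_rows --steps '[[[0,0,0,0],[0,0,0,0],[0,0,-0.005,0],[0,0,-0.008,0],[0,0,-0.008,0]]]'

```text
time: 20.63
ee_pos: [0.5364, -0.2001, 0.0262]
tcp_rot: [-179.8, -0.0, 88.5]
wrist_force: [0.3, -0.2, -4.7]
opening: 0.0111
grasp_force: 78.4
```

>>> play_rows --steps '[[[0,0,-0.01,0],[0,0,-0.02,0],[0,0,-0.03,0],[0,0,-0.03,0],[0,0,0,0]]]'

```text
time: 21.05
ee_pos: [0.5397, -0.2013, 0.1239]
tcp_rot: [179.5, 0.2, 88.5]
wrist_force: [1.8, -0.7, -3.6]
opening: 0.0108
grasp_force: 78.9
```

```bash
python3 - <<'E'
from h import *
np.set_printoptions(precision=3,suppress=True)
o=bot.get_obs();print(o["ee_pos"],o["wrist_force"],o["torque"])
s=cam("scene")
cv2.imwrite("pics/p4.png",cv2.resize(s["img"][150:290,210:370],None,fx=4,fy=4,interpolation=2))
E
```

```text
[ 0.54  -0.201  0.124] [ 1.802 -0.701 -3.578] [-0.054 -0.109  0.006]
```

View pics/p4.png

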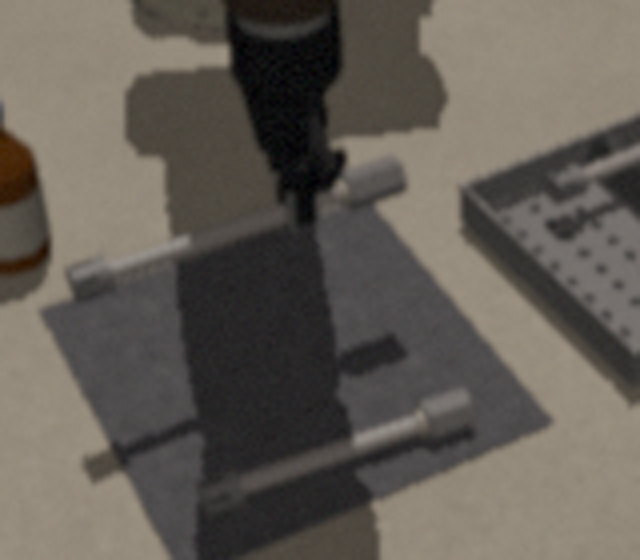

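>>> play_rows --steps '[[[0,0,0,-0.056],[0.015,0.003,0,0],[0.03,0.0065,0,0],[0.03,0.007,0,0],[0.03,0.007,0,0]]]'

```text
time: 21.52
ee_pos: [0.5572, -0.0938, 0.1153]
tcp_rot: [-179.9, -0.0, 91.7]
wrist_force: [-0.1, -0.0, -5.5]
opening: 0.0113
grasp_force: 78.6
```

>>> play_rows --steps '[[[0.032,0.007,0,0],[0.032,0.007,0,0],[0.032,0.007,0,0],[0.032,0.007,0,0],[0.032,0.007,0,0]]]'

```text
time: 21.93
ee_pos: [0.5874, 0.0677, 0.1153]
tcp_rot: [-179.9, 0.0, 91.7]
wrist_force: [0.8, -0.1, -5.3]
opening: 0.0111
grasp_force: 78.6
```

>>> play_rows --steps '[[[0.032,0.007,0,0],[0.03,0.007,0,0],[0.02,0.006,0,0],[0.013,0.003,0,0],[0,0,0,0]]]'

```text
time: 22.35
ee_pos: [0.6078, 0.1641, 0.1151]
tcp_rot: [-179.9, 0.0, 91.9]
wrist_force: [-0.8, -1.0, -6.2]
opening: 0.0105
grasp_force: 78.7
```

>>> play_rows --steps '[[[0,0,0,0],[0,0,0,0],[0,0,0,0],[0,0,0,0],[0,0,0,0]]]'

```text
time: 22.77
ee_pos: [0.6083, 0.161, 0.1169]
tcp_rot: [180.0, 0.0, 91.7]
wrist_force: [-0.2, -0.4, -4.5]
opening: 0.0109
grasp_force: 78.7
```

```bash
python3 - <<'E'
from h import *
np.set_printoptions(precision=3,suppress=True)
o=bot.get_obs();print(o["ee_pos"],o["tcp_rot"],o["wrist_force"],o["torque"])
s=cam("scene")
print(world(s,310.7,194.5,.134),world(s,227.5,221,.134))
cv2.imwrite("pics/p5.png",cv2.resize(s["img"][110:260,300:460],None,fx=3.7,fy=3.7,interpolation=2))
E
```

```text
[0.608 0.161 0.117] [179.99    0.001  91.653] [-0.219 -0.438 -4.467] [-0.026  0.009  0.022]
[ 0.552 -0.119  0.134] [ 0.537 -0.369  0.134]
```

>>> play_rows --steps '[[[0.003,0.002,0,0],[0.002,0.001,0.01,0],[0,0,0.02,0],[0,0,0.02,0],[0,0,0.012,0]]]'

```text
time: 23.23
ee_pos: [0.6102, 0.167, 0.0517]
tcp_rot: [-179.9, 0.0, 91.7]
wrist_force: [-0.1, -0.5, -5.6]
opening: 0.0109
grasp_force: 78.7
```

>>> play_rows --steps '[[[0,0,0.005,0],[0,0,0.005,0],[0,0,0.004,0],[0,0,0,0],[0,0,0,0]]]'

```text
time: 23.65
ee_pos: [0.6114, 0.1671, 0.0414]
tcp_rot: [179.9, -0.0, 91.7]
wrist_force: [-0.5, 0.3, -5.5]
opening: 0.0106
grasp_force: 78.7
```

>>> play_rows --steps '[[[0,0,0.002,0],[0,0,0.002,0],[0,0,0,0],[0,0,0,0],[0,0,0,0]]]'

```text
time: 24.07
ee_pos: [0.6111, 0.167, 0.0368]
tcp_rot: [180.0, -0.0, 91.7]
wrist_force: [-0.5, 0.1, -6.2]
opening: 0.0109
grasp_force: 78.7
```

>>> play_rows --steps '[[[0,0,0.002,0],[0,0,0.001,0],[0,0,0,0],[0,0,0,0],[0,0,0,0]]]'

```text
time: 24.48
ee_pos: [0.6111, 0.167, 0.0338]
tcp_rot: [180.0, 0.0, 91.7]
wrist_force: [-0.0, 0.6, -5.4]
opening: 0.0109
grasp_force: 78.7
```

>>> play_rows --steps '[[[0,0,0.0015,0],[0,0,0,0],[0,0,0,0],[0,0,0,0],[0,0,0,0]]]'

```text
time: 24.9
ee_pos: [0.611, 0.167, 0.0323]
tcp_rot: [-180.0, -0.0, 91.7]
wrist_force: [-1.5, 0.2, -2.9]
opening: 0.0109
grasp_force: 79.1
```

Contact begins, so I'll lower 1 mm more, release, rise and look.

>>> play_rows --steps '[[[0,0,0.0008,0],[0,0,0,0],[0,0,0,0],[0,0,0,0],[0,0,0,0]]]'

```text
time: 25.32
ee_pos: [0.6111, 0.167, 0.0321]
tcp_rot: [180.0, -0.0, 91.7]
wrist_force: [-4.7, -0.4, 5.5]
opening: 0.011
grasp_force: 79.9
```

>>> play_rows --steps '[[[0,0,0,0],[0,0,0,0],[0,0,0,0],[0,0,0,0],[0,0,0,0]]]' --gripper 0.03

```text
time: 25.73
ee_pos: [0.6112, 0.167, 0.0314]
tcp_rot: [180.0, -0.0, 91.7]
wrist_force: [-0.2, 0.0, -0.7]
opening: 0.0297
grasp_force: 0.0
```

>>> play_rows --steps '[[[0,0,-0.01,0],[0,0,-0.02,0],[0,0,-0.03,0],[0,0,-0.03,0],[0,0,-0.03,0]]]'

```text
time: 26.15
ee_pos: [0.6109, 0.1669, 0.1535]
tcp_rot: [180.0, -0.0, 91.7]
wrist_force: [1.3, -1.4, 0.3]
opening: 0.0299
grasp_force: 0.0
```

```bash
python3 det.py; python3 - <<'E'
from h import *
s=cam("scene")
cv2.imwrite("pics/p6.png",cv2.resize(s["img"][130:270,210:450],None,fx=3.3,fy=3.3,interpolation=2))
E
```

```text
26.15 [0.6109 0.1669 0.1535] [179.9865  -0.0041  91.7136]
top n=287 L=0.198 ang=83.2 mid=[ 0.6612 -0.2396] bal=[ 0.6652 -0.2058]
scene n=245 L=0.203 ang=85.4 mid=[ 0.6609 -0.2343] bal=[ 0.6636 -0.2005]
```

View pics/p6.png

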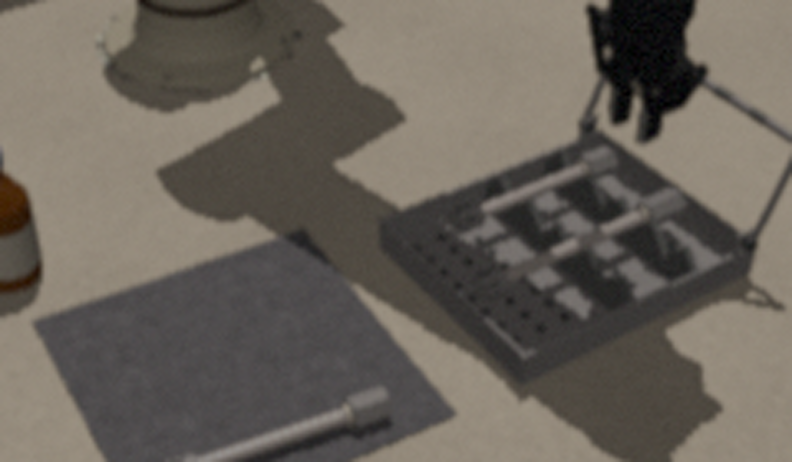

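Two probes now lie level in notches 1 and 3, at (550,180) and (600,235). Next is the last probe, the short one at about (0.6645, −0.2035).

>>> play_rows --steps '[[[0,0,0,0.065],[0,0,0,0.064],[-0.02,0.005,0,0],[-0.03,0.0075,0,0],[-0.034,0.0085,0,0]]]' --gripper 0.055

```text
time: 26.72
ee_pos: [0.6232, 0.0815, 0.1505]
tcp_rot: [-179.9, 0.0, 84.5]
wrist_force: [1.0, -0.1, 0.5]
opening: 0.0553
grasp_force: 0.0
```

>>> play_rows --steps '[[[-0.034,0.0085,0,0],[-0.034,0.0085,0,0],[-0.034,0.0085,0,0],[-0.034,0.0085,0,0],[-0.034,0.0085,0,0]]]'

```text
time: 27.13
ee_pos: [0.6488, -0.0937, 0.1506]
tcp_rot: [-179.9, -0.0, 84.3]
wrist_force: [0.5, -0.2, -0.4]
opening: 0.0552
grasp_force: 0.0
```

>>> play_rows --steps '[[[-0.034,0.0085,0,0],[-0.034,0.0085,0,0],[-0.02,0.005,0.01,0],[-0.01,0.002,0.025,0],[0,0,0.025,0]]]'

```text
time: 27.55
ee_pos: [0.6635, -0.1949, 0.0905]
tcp_rot: [179.9, 0.0, 84.2]
wrist_force: [0.2, 1.5, 0.0]
opening: 0.0546
grasp_force: 0.0
```

>>> play_rows --steps '[[[0,0,0,0],[0,0,0,0],[0,0,0,0],[0,0,0,0],[0,0,0,0]]]'

```text
time: 27.97
ee_pos: [0.6642, -0.1916, 0.0934]
tcp_rot: [179.9, 0.0, 84.4]
wrist_force: [-0.4, -0.5, -0.8]
opening: 0.0553
grasp_force: 0.0
```

>>> play_rows --steps '[[[-0.006,0.001,0.02,0],[-0.006,0.0005,0.02,0],[0,0,0.02,0],[0,0,0.016,0],[0,0,0.007,0]]]'

```text
time: 28.38
ee_pos: [0.6631, -0.2036, 0.0069]
tcp_rot: [-179.9, -0.0, 84.3]
wrist_force: [0.3, 0.4, 0.0]
opening: 0.0547
grasp_force: 0.0
```

>>> play_rows --steps '[[[0,0,0,0],[0,0,0,0],[0,0,0,0],[0,0,0,0],[0,0,0,0]]]'

```text
time: 28.8
ee_pos: [0.6643, -0.2042, 0.0098]
tcp_rot: [179.9, 0.0, 84.3]
wrist_force: [-0.2, 0.4, -0.5]
opening: 0.055
grasp_force: 0.0
```

>>> play_rows --steps '[[[0,0,0.003,0],[0,0,0,0],[0,0,0,0],[0,0,0,0],[0,0,0,0]]]' --gripper 0.0 --squeeze 80

```text
time: 29.22
ee_pos: [0.664, -0.2041, 0.0057]
tcp_rot: [180.0, 0.0, 84.3]
wrist_force: [1.4, -0.4, 1.6]
opening: 0.0113
grasp_force: 78.1
```

>>> play_rows --steps '[[[0,0,0,0],[0,0,0,0],[0,0,-0.005,0],[0,0,-0.008,0],[0,0,-0.008,0]]]'

```text
time: 29.63
ee_pos: [0.6629, -0.2039, 0.0262]
tcp_rot: [-179.9, -0.0, 84.3]
wrist_force: [-0.3, -0.6, -4.2]
opening: 0.0109
grasp_force: 78.2
```

>>> play_rows --steps '[[[0,0,-0.01,0],[0,0,-0.02,0],[0,0,-0.03,0],[0,0,-0.03,0],[0,0,0,0]]]'

```text
time: 30.05
ee_pos: [0.6659, -0.2048, 0.1247]
tcp_rot: [179.5, 0.1, 84.3]
wrist_force: [0.6, -1.1, -2.4]
opening: 0.011
grasp_force: 78.6
```

>>> play_rows --steps '[[[0,0,0,0],[0,0,0,0],[0,0,0,-0.043],[0,0,0,-0.043],[0,0,0,-0.043]]]'

```text
time: 30.47
ee_pos: [0.6627, -0.2038, 0.114]
tcp_rot: [-179.8, -0.1, 91.8]
wrist_force: [-0.1, -0.0, -4.2]
opening: 0.0111
grasp_force: 78.5
```

```bash
python3 - <<'E'
from h import *
np.set_printoptions(precision=3,suppress=True)
o=bot.get_obs();print(o["ee_pos"],o["wrist_force"],o["torque"])
s=cam("scene")
cv2.imwrite("pics/p7.png",cv2.resize(s["img"][150:290,210:370],None,fx=4,fy=4,interpolation=2))
E
```

```text
[ 0.663 -0.204  0.114] [-0.14  -0.013 -4.18 ] [-0.037  0.016 -0.023]
```

View pics/p7.png

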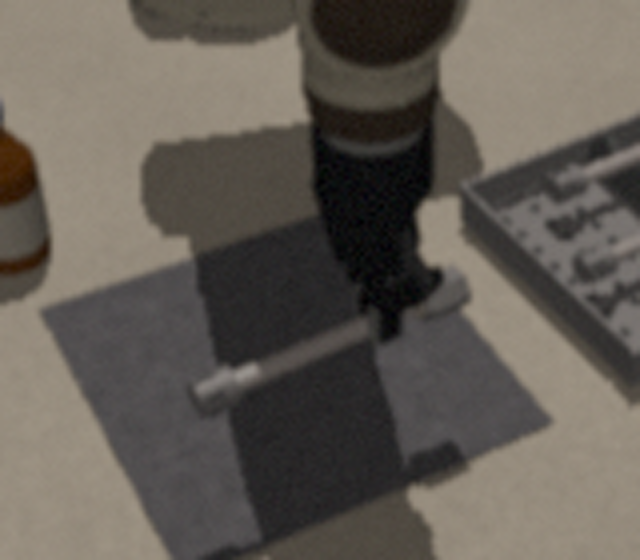

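>>> play_rows --steps '[[[0.015,0,0,0],[0.027,0,0,0],[0.032,0.0005,0,0],[0.034,0.0005,0,0],[0.034,0.0005,0,0]]]'

```text
time: 30.93
ee_pos: [0.66, -0.0603, 0.115]
tcp_rot: [-179.9, -0.0, 91.6]
wrist_force: [0.4, -0.1, -3.7]
opening: 0.0109
grasp_force: 78.5
```

>>> play_rows --steps '[[[0.034,0.0005,0,0],[0.034,0.0005,0,0],[0.034,0.0005,0,0],[0.034,0.0005,0,0],[0.034,0,0,0]]]'

```text
time: 31.35
ee_pos: [0.6567, 0.11, 0.1152]
tcp_rot: [-179.9, 0.0, 91.6]
wrist_force: [0.6, 1.1, -3.3]
opening: 0.0108
grasp_force: 78.5
```

>>> play_rows --steps '[[[0.03,0,0,0],[0.02,0,0,0],[0.014,0,0,0],[0,0,0,0],[0,0,0,0]]]'

```text
time: 31.77
ee_pos: [0.6553, 0.1724, 0.1155]
tcp_rot: [-179.9, 0.0, 91.8]
wrist_force: [-1.2, -0.1, -3.6]
opening: 0.011
grasp_force: 78.5
```

>>> play_rows --steps '[[[0,0,0,0],[0,0,0,0],[0,0,0,0],[0,0,0,0],[0,0,0,0]]]'

```text
time: 32.18
ee_pos: [0.656, 0.1712, 0.1165]
tcp_rot: [180.0, -0.0, 91.7]
wrist_force: [0.3, 0.3, -4.8]
opening: 0.0112
grasp_force: 78.5
```

```bash
python3 - <<'E'
from h import *
np.set_printoptions(precision=4,suppress=True)
o=bot.get_obs();print(o["ee_pos"],o["tcp_rot"],o["wrist_force"],o["torque"])
E
```

```text
[0.656  0.1712 0.1165] [179.9959  -0.0007  91.6602] [ 0.3158  0.297  -4.8176] [ 0.0119 -0.0405  0.0298]
```

>>> play_rows --steps '[[[0.002,0,0.008,0],[0,0,0.014,0],[0,0,0.02,0],[0,0,0.02,0],[0,0,0.008,0]]]'

```text
time: 32.6
ee_pos: [0.6544, 0.1735, 0.0427]
tcp_rot: [-179.8, 0.1, 91.7]
wrist_force: [-1.1, -0.2, -5.2]
opening: 0.0109
grasp_force: 78.4
```

>>> play_rows --steps '[[[0,0,0.005,0],[0,0,0.003,0],[0,0,0,0],[0,0,0,0],[0,0,0,0]]]'

```text
time: 33.02
ee_pos: [0.6565, 0.1741, 0.0397]
tcp_rot: [179.9, -0.0, 91.7]
wrist_force: [0.9, -1.1, -3.7]
opening: 0.011
grasp_force: 78.4
```

>>> play_rows --steps '[[[0,0,0.002,0],[0,0,0.0015,0],[0,0,0,0],[0,0,0,0],[0,0,0,0]]]'

```text
time: 33.43
ee_pos: [0.6558, 0.1739, 0.035]
tcp_rot: [180.0, -0.0, 91.7]
wrist_force: [-0.6, -0.4, -4.4]
opening: 0.011
grasp_force: 78.4
```

>>> play_rows --steps '[[[0,0,0.002,0],[0,0,0.001,0],[0,0,0,0],[0,0,0,0],[0,0,0,0]]]'

```text
time: 33.85
ee_pos: [0.6559, 0.1739, 0.032]
tcp_rot: [180.0, -0.0, 91.7]
wrist_force: [0.9, 0.3, -3.4]
opening: 0.0108
grasp_force: 78.5
```

>>> play_rows --steps '[[[0,0,0.001,0],[0,0,0,0],[0,0,0,0],[0,0,0,0],[0,0,0,0]]]'

```text
time: 34.27
ee_pos: [0.6562, 0.1739, 0.0312]
tcp_rot: [179.9, -0.0, 91.7]
wrist_force: [3.0, -0.4, -1.1]
opening: 0.011
grasp_force: 78.6
```

>>> play_rows --steps '[[[0,0,0.0008,0],[0,0,0,0],[0,0,0,0],[0,0,0,0],[0,0,0,0]]]'

```text
time: 34.68
ee_pos: [0.6563, 0.1739, 0.031]
tcp_rot: [179.9, -0.0, 91.7]
wrist_force: [2.2, -0.7, 5.8]
opening: 0.011
grasp_force: 79.5
```

>>> play_rows --steps '[[[0,0,0,0],[0,0,0,0],[0,0,0,0],[0,0,0,0],[0,0,0,0]]]' --gripper 0.03

```text
time: 35.1
ee_pos: [0.6555, 0.1739, 0.0297]
tcp_rot: [-180.0, 0.0, 91.7]
wrist_force: [-0.5, 0.1, -1.0]
opening: 0.0301
grasp_force: 0.0
```

>>> play_rows --steps '[[[0,0,-0.01,0],[0,0,-0.02,0],[0,0,-0.03,0],[0,0,-0.03,0],[0,0,-0.03,0]]]'

```text
time: 35.52
ee_pos: [0.6555, 0.1738, 0.1522]
tcp_rot: [180.0, -0.0, 91.7]
wrist_force: [0.8, 0.9, 0.9]
opening: 0.0303
grasp_force: 0.0
```

>>> play_rows --steps '[[[0,0,-0.03,0],[0,0,-0.03,-0.125],[0,0,-0.02,-0.125],[0,0,0,-0.125],[0,0,0,-0.125]]]'

```text
time: 35.93
ee_pos: [0.6563, 0.174, 0.2331]
tcp_rot: [179.8, 0.1, 120.7]
wrist_force: [0.0, -0.5, -0.4]
opening: 0.03
grasp_force: 0.0
```

>>> play_rows --steps '[[[0,0,0,-0.125],[0,0,0,-0.125],[0,0,0,-0.125],[0,0,0,-0.125],[0,0,0,-0.125]]]'

```text
time: 36.35
ee_pos: [0.6557, 0.1739, 0.2309]
tcp_rot: [180.0, 0.0, 156.5]
wrist_force: [-0.2, 0.1, -0.1]
opening: 0.0299
grasp_force: 0.0
```

>>> play_rows --steps '[[[0,0,0,-0.125],[0,0,0,-0.125],[0,0,0,-0.125],[0,0,0,-0.075],[0,0,0,0]]]' --gripper 0.07

```text
time: 36.77
ee_pos: [0.6557, 0.1739, 0.2309]
tcp_rot: [180.0, 0.0, -177.8]
wrist_force: [-0.4, -0.0, 1.3]
opening: 0.0702
grasp_force: 0.0
```

```bash
cat > tr.py <<'E'
from h import *
np.set_printoptions(precision=4,suppress=True)
o=bot.get_obs();print(o["time"],o["ee_pos"],o["tcp_rot"])
c=cam("top"); im=c["img"].astype(float).mean(2); np.save("pics/topT.npy",im)
cv2.imwrite("pics/pT.png",cv2.resize(c["img"][100:220,190:330],None,fx=5,fy=5,interpolation=2))
# ends of each probe along its notch line: brightness profile along tray y
T=lambda q,p=(.5877,.152,.0305):np.array([p[0]+np.cos(p[2])*q[0]-np.sin(p[2])*q[1],p[1]+np.sin(p[2])*q[0]+np.cos(p[2])*q[1],q[2]])
for x in(-.069,.023,.069):
    print(x,[(y,int(max(im[tuple(np.round(pix(c,T((x+d,y/1000,.046)))).astype(int)[::-1])] for d in(-.006,-.003,0,.003,.006)))) for y in range(-160,112,8)])
E
python3 tr.py
```

```text
36.7667 [0.6557 0.1739 0.2309] [ 179.9925    0.0242 -177.8455]
-0.069 [(-160, 65), (-152, 61), (-144, 66), (-136, 63), (-128, 62), (-120, 60), (-112, 51), (-104, 55), (-96, 60), (-88, 123), (-80, 141), (-72, 143), (-64, 145), (-56, 146), (-48, 141), (-40, 143), (-32, 143), (-24, 144), (-16, 143), (-8, 143), (0, 139), (8, 64), (16, 63), (24, 76), (32, 85), (40, 94), (48, 99), (56, 107), (64, 114), (72, 115), (80, 123), (88, 128), (96, 132), (104, 137)]
0.023 [(-160, 62), (-152, 53), (-144, 56), (-136, 57), (-128, 63), (-120, 73), (-112, 76), (-104, 74), (-96, 72), (-88, 73), (-80, 83), (-72, 133), (-64, 136), (-56, 138), (-48, 145), (-40, 143), (-32, 146), (-24, 143), (-16, 144), (-8, 147), (0, 144), (8, 145), (16, 145), (24, 140), (32, 93), (40, 56), (48, 75), (56, 80), (64, 92), (72, 101), (80, 106), (88, 111), (96, 115), (104, 120)]
0.069 [(-160, 66), (-152, 61), (-144, 59), (-136, 64), (-128, 60), (-120, 59), (-112, 55), (-104, 55), (-96, 58), (-88, 67), (-80, 77), (-72, 86), (-64, 141), (-56, 142), (-48, 144), (-40, 138), (-32, 141), (-24, 141), (-16, 143), (-8, 142), (0, 143), (8, 141), (16, 142), (24, 143), (32, 142), (40, 134), (48, 93), (56, 59), (64, 71), (72, 85), (80, 90), (88, 97), (96, 105), (104, 112)]
```

>>> play_rows --steps '[[[0.022,0.012,0,0],[0.03,0.016,0,0],[0.03,0.016,0,0],[0.03,0.016,0,0],[0.03,0.016,0,0]]]'

```text
time: 37.23
ee_pos: [0.5098, 0.2453, 0.2304]
tcp_rot: [180.0, 0.0, -178.3]
wrist_force: [0.6, -0.0, 1.0]
opening: 0.0701
grasp_force: 0.0
```

>>> play_rows --steps '[[[0.03,0.016,0,0],[0.03,0.016,0,0],[0.019,0.011,0,0],[0,0,0,0],[0,0,0,0]]]'

```text
time: 37.65
ee_pos: [0.4302, 0.2858, 0.231]
tcp_rot: [180.0, 0.1, -178.1]
wrist_force: [0.6, -0.3, -0.0]
opening: 0.0701
grasp_force: 0.0
```

>>> play_rows --steps '[[[0,0,0,0],[0,0,0,0],[0,0,0,0],[0,0,0,0],[0,0,0,0]]]'

```text
time: 38.07
ee_pos: [0.4313, 0.2849, 0.2299]
tcp_rot: [-180.0, -0.0, -178.1]
wrist_force: [-0.3, 0.2, 0.1]
opening: 0.0701
grasp_force: 0.0
```

```bash
python3 tr.py; python3 - <<'E'
from h import *
s=cam("scene")
P=(.4307,.2845,.1562); u,v=pix(s,P); print(u,v)
g=s["img"].astype(int).mean(2)[int(v)-9:int(v)+10,int(u)-12:int(u)+13].astype(int)
for r in g: print(*["%3d"%x for x in r])
E
```

```text
38.0667 [0.4313 0.2849 0.2299] [-179.982    -0.0256 -178.1078]
-0.069 [(-160, 124), (-152, 123), (-144, 124), (-136, 125), (-128, 127), (-120, 82), (-112, 89), (-104, 110), (-96, 109), (-88, 90), (-80, 72), (-72, 75), (-64, 73), (-56, 76), (-48, 77), (-40, 75), (-32, 74), (-24, 75), (-16, 76), (-8, 76), (0, 78), (8, 72), (16, 74), (24, 74), (32, 76), (40, 72), (48, 72), (56, 64), (64, 60), (72, 62), (80, 65), (88, 64), (96, 65), (104, 53)]
0.023 [(-160, 80), (-152, 86), (-144, 105), (-136, 125), (-128, 132), (-120, 145), (-112, 144), (-104, 148), (-96, 147), (-88, 145), (-80, 146), (-72, 144), (-64, 135), (-56, 130), (-48, 81), (-40, 75), (-32, 72), (-24, 78), (-16, 75), (-8, 75), (0, 72), (8, 74), (16, 76), (24, 76), (32, 75), (40, 71), (48, 72), (56, 64), (64, 61), (72, 61), (80, 63), (88, 63), (96, 92), (104, 50)]
0.069 [(-160, 122), (-152, 118), (-144, 116), (-136, 121), (-128, 116), (-120, 63), (-112, 108), (-104, 118), (-96, 123), (-88, 136), (-80, 143), (-72, 143), (-64, 144), (-56, 144), (-48, 144), (-40, 142), (-32, 118), (-24, 85), (-16, 75), (-8, 72), (0, 76), (8, 73), (16
[... 1361 characters left out ...]

134 137 137 135 135 135 137 138 137 136 132 125 109  78  45  21  12  29  66 105 117 111  88  77  79
136 135 137 136 134 136 135 136 136 137 137 135 132 113  92  67  38  28  49  73  91  95  83  76  78
134 135 134 134 134 135 135 134 135 135 136 136 136 132 123 111  78  48  49  58  66  74  72  70  74
134 134 135 135 135 136 134 135 136 135 135 136 135 136 135 129 105  70  50  58  59  61  57  62  70
135 133 133 134 134 136 136 135 136 134 134 136 136 136 136 133 110  74  65  86  87  67  56  56  62
133 135 133 133 135 136 137 136 135 134 135 135 135 134 137 131 101  68  76 113 112  87  61  56  56
133 133 134 134 135 134 134 135 135 135 133 133 132 136 134 122  90  62  84 121 126  96  72  61  55
```

The grip is within 1 px of its predicted place, and the foot ends of the probes in the tray sit where the seating geometry expects. Descend onto the grip and take it.

>>> play_rows --steps '[[[0,0,0.02,0],[0,0,0.025,0],[0,0,0.025,0],[0,0,0.014,0],[0,0,0.004,0]]]'

```text
time: 38.58
ee_pos: [0.4299, 0.2845, 0.1393]
tcp_rot: [-179.9, -0.2, -178.1]
wrist_force: [-0.3, 0.3, -0.3]
opening: 0.0699
grasp_force: 0.0
```

>>> play_rows --steps '[[[0,0,0,0],[0,0,0,0],[0,0,0,0],[0,0,0,0],[0,0,0,0]]]'

```text
time: 39.0
ee_pos: [0.4313, 0.2855, 0.1431]
tcp_rot: [180.0, 0.1, -178.0]
wrist_force: [-0.5, 0.5, 0.3]
opening: 0.0698
grasp_force: 0.0
```

>>> play_rows --steps '[[[0,0,0,0],[0,0,0,0],[0,0,0,0],[0,0,0,0],[0,0,0,0]]]' --gripper 0.0 --squeeze 30

```text
time: 39.42
ee_pos: [0.4309, 0.2844, 0.1422]
tcp_rot: [-179.9, 0.0, -178.1]
wrist_force: [0.0, -2.1, 4.9]
opening: 0.0127
grasp_force: 29.2
```

>>> play_rows --steps '[[[0,0,0,0],[0,0,0,0],[0,0,0,0],[0,0,0,0],[0,0,0,0]]]'

```text
time: 39.83
ee_pos: [0.4309, 0.2844, 0.1422]
tcp_rot: [-179.9, 0.0, -178.1]
wrist_force: [-0.5, -5.2, 2.7]
opening: 0.013
grasp_force: 29.3
```

>>> play_rows --steps '[[[0,-0.0104,-0.0035,0],[0,-0.0107,-0.0025,0],[0,-0.0109,-0.0015,0],[0,-0.011,-0.0003,0],[0,-0.011,0.0008,0]]]'

```text
time: 40.25
ee_pos: [0.4328, 0.2302, 0.1496]
tcp_rot: [180.0, 0.0, -178.0]
wrist_force: [-0.3, 2.0, 0.8]
opening: 0.0128
grasp_force: 29.8
```

>>> play_rows --steps '[[[0,-0.0108,0.0019,0],[0,-0.0106,0.0029,0],[0,-0.0102,0.004,0],[0,-0.0098,0.005,0],[0,-0.0093,0.0059,0]]]'

```text
time: 40.67
ee_pos: [0.4345, 0.1794, 0.1288]
tcp_rot: [-180.0, -0.0, -178.1]
wrist_force: [0.1, 0.3, 1.6]
opening: 0.0129
grasp_force: 30.8
```

>>> play_rows --steps '[[[0,-0.0086,0.0069,0],[0,-0.0079,0.0076,0],[0,-0.0071,0.0084,0],[0,-0.0062,0.0091,0],[0,-0.0052,0.0097,0]]]'

```text
time: 41.08
ee_pos: [0.4356, 0.1449, 0.0867]
tcp_rot: [-180.0, -0.0, -178.1]
wrist_force: [0.4, 3.2, 0.6]
opening: 0.0127
grasp_force: 31.6
```

>>> play_rows --steps '[[[0,-0.0043,0.0101,0],[0,-0.003,0.009,0],[0,-0.0013,0.006,0],[0,-0.0006,0.003,0],[0,0,0,0]]]'

```text
time: 41.5
ee_pos: [0.4357, 0.1359, 0.0588]
tcp_rot: [-179.9, -0.0, -178.1]
wrist_force: [-0.3, -5.1, 1.1]
opening: 0.0127
grasp_force: 32.1
```

>>> play_rows --steps '[[[0,0,0,0],[0,0,0,0],[0,0,0,0],[0,0,0,0],[0,0,0,0]]]'

```text
time: 41.92
ee_pos: [0.4358, 0.1361, 0.0598]
tcp_rot: [-179.9, -0.0, -178.0]
wrist_force: [-0.6, -6.5, 1.5]
opening: 0.0127
grasp_force: 32.1
```

>>> play_rows --steps '[[[0,-0.001,0.004,0],[0,-0.0007,0.004,0],[0,0,0.003,0],[0,0,0.002,0],[0,0,0,0]]]'

```text
time: 42.33
ee_pos: [0.4359, 0.1342, 0.0461]
tcp_rot: [-179.9, -0.0, -178.1]
wrist_force: [-0.2, -5.9, 1.4]
opening: 0.0129
grasp_force: 32.6
```

>>> play_rows --steps '[[[0,0,0.0015,0],[0,0,0.0015,0],[0,0,0.001,0],[0,0,0,0],[0,0,0,0]]]'

```text
time: 42.75
ee_pos: [0.4358, 0.134, 0.0423]
tcp_rot: [-179.9, -0.0, -178.1]
wrist_force: [0.4, -7.8, 0.3]
opening: 0.0129
grasp_force: 32.8
```

>>> play_rows --steps '[[[0,0,0.001,0],[0,0,0.001,0],[0,0,0,0],[0,0,0,0],[0,0,0,0]]]'

```text
time: 43.17
ee_pos: [0.4359, 0.134, 0.0404]
tcp_rot: [-179.9, -0.0, -178.1]
wrist_force: [-0.5, -8.9, 1.0]
opening: 0.0127
grasp_force: 32.9
```

>>> play_rows --steps '[[[0,0,0.001,0],[0,0,0,0],[0,0,0,0],[0,0,0,0],[0,0,0,0]]]'

```text
time: 43.58
ee_pos: [0.4358, 0.1339, 0.0393]
tcp_rot: [-179.9, -0.0, -178.1]
wrist_force: [0.8, -7.7, 0.4]
opening: 0.0129
grasp_force: 32.9
```

>>> play_rows --steps '[[[0,0,0.001,0],[0,0,0,0],[0,0,0,0],[0,0,0,0],[0,0,0,0]]]'

```text
time: 44.0
ee_pos: [0.4359, 0.1339, 0.0384]
tcp_rot: [-179.9, -0.0, -178.1]
wrist_force: [-0.6, -8.7, -0.0]
opening: 0.0128
grasp_force: 32.9
```

>>> play_rows --steps '[[[0,0,0.001,0],[0,0,0,0],[0,0,0,0],[0,0,0,0],[0,0,0,0]]]'

```text
time: 44.42
ee_pos: [0.4358, 0.1339, 0.0373]
tcp_rot: [-179.9, -0.0, -178.1]
wrist_force: [-0.2, -8.6, 0.4]
opening: 0.0128
grasp_force: 33.0
```

>>> play_rows --steps '[[[0,0,0.001,0],[0,0,0,0],[0,0,0,0],[0,0,0,0],[0,0,0,0]]]'

```text
time: 44.83
ee_pos: [0.4359, 0.1339, 0.0363]
tcp_rot: [-179.9, -0.0, -178.1]
wrist_force: [-0.1, -9.0, 0.3]
opening: 0.0129
grasp_force: 33.0
```

```bash
python3 - <<'E'
from h import *
np.set_printoptions(precision=4,suppress=True)
print(bot.get_obs()["ee_pos"],bot.get_obs()["wrist_force"])
s=cam("scene"); np.save("pics/sc_end.npy",s["img"])
# bar rows: predicted far bar end for several angles vs dark/bright profile
T=lambda q,p=(.5877,.152,.0305):np.array([p[0]+np.cos(p[2])*q[0]-np.sin(p[2])*q[1],p[1]+np.sin(p[2])*q[0]+np.cos(p[2])*q[1],q[2]])
for a in(-.03,0,.05): print(a,[pix(s,T((x,.095-.11*np.cos(a),.054+.11*np.sin(a)))) for x in(-.046,0,.046,.1)])
g=s["img"].astype(int).mean(2).astype(int)
for x in(-.046,0,.046,.1):
    u,v=np.round(pix(s,T((x,-.015,.054)))).astype(int); print(x,v,g[v-8:v+9,u])
E
```

```text
[0.4359 0.1339 0.0363] [-0.0901 -8.9721  0.3318]
-0.03 [array([375.6359, 188.4038]), array([384.5372, 195.6063]), array([393.8617, 203.1512]), array([405.3896, 212.479 ])]
0 [array([375.7144, 187.6229]), array([384.6321, 194.819 ]), array([393.9745, 202.3578]), array([405.5255, 211.6789])]
0.05 [array([375.8973, 186.2948]), array([384.843 , 193.4791]), array([394.2158, 201.0064]), array([405.8062, 210.3146])]
-0.046 188 [ 36  34  62 106 124 109  81  61  62  77  96 111 113 101  77  60  59]
0 195 [ 39  35  34  37  39  59  86  99  94  80  88 103 107 106 114 126 124]
0.046 202 [ 31  36  48  86 116 120 111 104  96  82  88 100 108 102  91 102 125]
0.1 212 [111 128 118  95  72  71  93 103  92  77  71  63  54  57  83  93  79]
```

>>> play_rows --steps '[[[0,-0.001,0.001,0],[0,-0.0005,0,0],[0,0,0,0],[0,0,0,0],[0,0,0,0]]]'

```text
time: 45.3
ee_pos: [0.4359, 0.1338, 0.0359]
tcp_rot: [179.9, -0.0, -178.0]
wrist_force: [-3.2, -0.4, 5.4]
opening: 0.0128
grasp_force: 33.5
```

>>> play_rows --steps '[[[0,0,0.001,0],[0,0,0,0],[0,0,0,0],[0,0,0,0],[0,0,0,0]]]'

```text
time: 45.72
ee_pos: [0.436, 0.1337, 0.0355]
tcp_rot: [179.9, 0.0, -178.0]
wrist_force: [-6.9, -0.1, 10.9]
opening: 0.0129
grasp_force: 34.1
```

The bar is resting on the stems (10.9 N upward). Release and back off.

>>> play_rows --steps '[[[0,0,-0.0015,0],[0,0,0,0],[0,0,0,0],[0,0,0,0],[0,0,0,0]]]'

```text
time: 46.13
ee_pos: [0.436, 0.1337, 0.0359]
tcp_rot: [180.0, -0.0, -178.0]
wrist_force: [-1.1, 4.0, -0.4]
opening: 0.0124
grasp_force: 33.1
```

>>> play_rows --steps '[[[0,0,0,0],[0,0,0,0],[0,0,0,0],[0,0,0,0],[0,0,0,0]]]' --gripper 0.07

```text
time: 46.55
ee_pos: [0.4362, 0.1331, 0.0362]
tcp_rot: [-180.0, 0.0, -178.1]
wrist_force: [-0.1, 0.4, 0.3]
opening: 0.07
grasp_force: 0.0
```

>>> play_rows --steps '[[[0,0,-0.01,0],[0,0,-0.02,0],[0,0,-0.03,0],[0,0,-0.03,0],[0,0,-0.03,0]]]'

```text
time: 46.97
ee_pos: [0.4358, 0.1331, 0.1582]
tcp_rot: [-180.0, 0.0, -178.0]
wrist_force: [0.2, 0.5, -0.4]
opening: 0.0703
grasp_force: 0.0
```

>>> play_rows --steps '[[[0.02,0,-0.02,0],[0.03,0,-0.02,0],[0.03,0,0,0],[0.03,0,0,0],[0.02,0,0,0]]]'

```text
time: 47.38
ee_pos: [0.3043, 0.1285, 0.1974]
tcp_rot: [180.0, 0.1, -178.0]
wrist_force: [0.0, 0.5, 0.1]
opening: 0.0697
grasp_force: 0.0
```

```bash
python3 - <<'E'
from h import *
s=cam("scene");t=cam("top")
T=lambda q,p=(.5877,.152,.0305):np.array([p[0]+np.cos(p[2])*q[0]-np.sin(p[2])*q[1],p[1]+np.sin(p[2])*q[0]+np.cos(p[2])*q[1],q[2]])
g=s["img"].astype(int).mean(2).astype(int); a=np.load("pics/sc_end.npy").astype(int).mean(2).astype(int)
for x in(-.046,0,.046,.1):
    u,v=np.round(pix(s,T((x,-.015,.054)))).astype(int); print(x,v,a[v-6:v+7,u],g[v-6:v+7,u])
im=t["img"].astype(float).mean(2)
for x in(-.069,-.023,.023,.069):
    f=lambda y:int(max(im[tuple(np.round(pix(t,T((x+d,y/1000,.046)))).astype(int)[::-1])] for d in(-.004,0,.004)))
    print(x,[(y,f(y)) for y in list(range(-168,-76,8))+list(range(32,112,8))])
E
```

```text
-0.046 188 [ 62 106 124 109  81  61  62  77  96 111 113 101  77] [ 62 105 126 117 106 100  87  84  99 111 111 102  77]
0 195 [ 34  37  39  59  86  99  94  80  88 103 107 106 114] [ 32  36  41  55  80  98  91  81  88 102 109 104 113]
0.046 202 [ 48  86 116 120 111 104  96  82  88 100 108 102  91] [ 45  83 116 120 108 102  95  82  82  95 106 102  85]
0.1 212 [118  95  72  71  93 103  92  77  71  63  54  57  83] [117  95  73  67  90 100  91  78  69  61  54  61  84]
-0.069 [(-168, 67), (-160, 62), (-152, 56), (-144, 54), (-136, 63), (-128, 62), (-120, 62), (-112, 80), (-104, 98), (-96, 112), (-88, 124), (-80, 133), (32, 127), (40, 131), (48, 114), (56, 127), (64, 141), (72, 141), (80, 141), (88, 129), (96, 83), (104, 55)]
-0.023 [(-168, 107), (-160, 117), (-152, 114), (-144, 115), (-136, 119), (-128, 118), (-120, 116), (-112, 114), (-104, 117), (-96, 117), (-88, 114), (-80, 117), (32, 46), (40, 85), (48, 112), (56, 112), (64, 112), (72, 111), (80, 113), (88, 113), (96, 97), (104, 48)]
0.023 [(-168, 107), (-160, 79), (-152, 85), (-144, 97), (-136, 113), (-128, 122), (-120, 131), (-112, 130), (-104, 131), (-96, 134), (-88, 132), (-80, 130), (32, 136), (40, 139), (48, 137), (56, 127), (64, 142), (72, 141), (80, 142), (88, 141), (96, 128), (104, 51)]
0.069 [(-168, 114), (-160, 116), (-152, 114), (-144, 109), (-136, 114), (-128, 111), (-120, 62), (-112, 105), (-104, 115), (-96, 118), (-88, 130), (-80, 141), (32, 137), (40, 136), (48, 124), (56, 121), (64, 130), (72, 130), (80, 128), (88, 122), (96, 97), (104, 49)]
```

The bar is down and unmoved, all three probes have their shoulders just outside the hinge-side rail, and the arm is clear, so I'm handing in.

```bash
python3 -c "
from workcell import bot
print(bot.job_done())"
```

```text
the job is handed in; nothing more can be done
None
```

I swung the bar open until it stayed by itself, laid the three probes on the mat level in notches 1, 3 and 4 with couplings at the hinge end, lowered the bar gently onto the stems, and handed the job in at about 47 s; the verdict was not shown.

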